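Set up the drip rack and hang the oil measures to drain

TASK

The rinsed measuring cups have to drain: first turn the drip tray's red tap lever fully open, then gently lower the peg rack onto the drip tray so that its four feet drop into the corner sockets and it sits flush on the rim. Then hang the green and the yellow cup mouth down on the two pegs, one on each, pushed fully home, and let go. Leave everything else on the bench where it is.

Things in the scene. Friction and masses are not known exactly. Their poses are not given: they have to be found in the camera images.
- tap (a joint): red lever of the tray's brass drain tap, a quarter turn about the vertical: 0 = closed (lever pointing to the tray's -y), 1.571 = fully open (pointing straight out from the tray's front, its -x). It turns clockwise seen from above, needs about 1 N at its end and stays where it is left. It starts at 0 to 0.35
- tap_post (a point): upright round red post at the end of the tap lever, 14 mm across, 40 mm tall, standing from 46 to 86 mm above the bench; this point is on its axis, 70 mm above the bench. It can be pinched or pushed
- tap_pivot (a point): point on the tap's vertical turning axis, 45 mm from the post, at the same height; fixed to the tray, 115 mm in front (-x) of the tray's centre
- drip_tray: fixed blue open drip tray, 160 x 300 mm (x, y), rim 50 mm high; origin: centre of its underside, on the bench; z up. The tap is on its long -x side. In each corner a black block, flush with the rim, has a 17 mm square socket 22 mm deep, at x = +-60, y = +-130 mm. It stands at left or right, its front (-x) to the robot within 0.2 rad
- rack_handle (a point): centre of the black carrying handle of the loose steel peg rack: a bar 12 mm wide (x), 64 mm long (y), 12 mm high, above the middle of the rack. Axes are the rack's: z up, y along the bar and the rack's length. The point is 70 mm above the tips of the rack's feet, 45 mm above its deck; with the rack seated it is 105 mm above the tray's underside, over the tray's centre
- rack_deck (a point): centre of the top of the rack's deck, same axes. Rack about 0.55 kg, 154 x 300 mm (x, y), deck 10 mm thick. Four black tapered feet (lugs), 12 mm across, 15 mm long, are under the deck at x = +-60, y = +-130 mm; it starts standing on them on the bench. Seated, the feet are in the tray's sockets, the deck lies on the tray's rim and the axes are parallel to the tray's
- peg1_tip (a point): centre of the orange ball, 22 mm across, on the end of the rack's +y draining peg (white rod, 14 mm thick). The peg leans 30 degrees from the rack's z towards its -x: from foot to ball it runs along (-0.5, 0, 0.866) in the rack's axes, 110 mm from deck top to ball centre. The ball centre is at (-5, 85, 50) mm from the handle's point
- peg2_tip (a point): the same for the rack's -y peg; its ball centre is at (-5, -85, 50) mm from the handle's point
- cup_a_center (a point): green plastic measuring cup with straight sides, 56 mm outside diameter, 80 mm tall, walls and bottom 3 mm, about 0.07 kg, standing mouth down on the bench; this point is on its axis half-way up, z from the mouth to the closed end (up at the start)
- cup_a_seat (a point): middle of the inside face of the green cup's closed end, 37 mm along z from its centre; when hung, the ball's surface (11 mm from the ball's centre) touches this face
- cup_b_center (a point): yellow plastic measuring cup with straight sides, 56 mm outside diameter, 80 mm tall, walls and bottom 3 mm, about 0.07 kg, standing mouth down on the bench; this point is on its axis half-way up, z from the mouth to the closed end (up at the start)
- cup_b_seat (a point): middle of the inside face of the yellow cup's closed end, 37 mm along z from its centre; when hung, the ball's surface (11 mm from the ball's centre) touches this face
- oil_filter: bystander, leave alone: blue oil filter can, 60 mm across, 55 mm tall, among the cups; origin at the centre of its underside
- jug: bystander, leave alone: white jug with black cap, 80 mm across, 110 mm tall; origin at the centre of its underside
- grease_can: bystander, leave alone: red can, 66 mm across, 90 mm tall; origin at the centre of its underside
- spares_box: bystander, leave alone: cardboard box 60 x 100 x 50 mm; origin at the centre of its underside
- oil_bottle: bystander, leave alone: black bottle, 56 mm across, 110 mm tall; origin at the centre of its underside
- wrench: bystander, leave alone: steel wrench lying on the bench; origin at its middle, on the bench
- parts_dish: bystander, leave alone: aluminium dish 90 x 120 x 30 mm; origin at the centre of its underside
Things that resemble listed ones, but are neither listed nor needed, are in the scene too. What is shaped like the part that bears cup_b_center but orange is not meant.

How it is judged:
By the outcome, as a careful person would: the job done as asked, in the order asked, and still so for the second after the job is handed in, with the robot touching nothing.
It also fails if it takes over 72 s, if anything falls off the work surface, if the arm or the gripper's body presses on something with over 40 N, if the wrist force passes 120 N, or if a joint passes its speed limit or range.

ROBOT

A 6-joint arm with a two-finger parallel gripper is mounted at the origin on the work surface. World frame = base frame: x ahead of the robot, y to its left, z up, the work surface at z = 0. Lengths are in m, angles in degrees, forces in N, time in s.
With the tool pointing down it reaches from about 0.4 to 0.825 m from the base axis. Payload 7 kg.
Tool frame: the origin (TCP) lies midway between the tips of the shut fingers; the grasp point (between the pads) lies 19 mm behind it; z points along the fingers, y is the line along which they close (so a half turn about z gives the same grasp; the last joint's range is limited). The gripper opens to 88 mm and grips with 3 to 60 N. Pads are 19 mm wide; open, the fingers measure 130 mm over their backs; the gripper's body (78 mm by 193 mm) begins 47 mm behind the grasp point.
Start: joints at [90.247, 20.546, 0.682, 0, -70.136, -16.507], TCP at [0.189, 0.648, 0.227] pointing down, gripper open.
Joint ranges: [-176.03, 176.03], [-82.01, 121.73], [-58.28, 71.71], [-173.87, 95.51], [-174.79, -0.11], [-173.66, 173.66]. Speed limits (degrees/s): [136.94, 136.94, 172.46, 180, 180, 180].

INTERFACE

Orientations are given as [roll, pitch, yaw] about the fixed x, y, z axes, in that order (R = Rz(yaw) Ry(pitch) Rx(roll)).
In Python, from plant import ctrl gives the robot as it stands.
- The arm moves only by the tool arm_command, never from a script. Its argument "steps" is a list of rows, each an object with "translation": the shift along the tool's x, y, z in mm, a list of three; "rotation": the turn, a rotation vector about the tool's x, y, z in units of 5 degrees (1.0 is 5 degrees), a list of three; "claw": the finger opening in mm, from 0 to 87.6. In form: [{"translation": [x, y, z], "rotation": [rx, ry, rz], "claw": claw}, ...]. A call has 1 to 5 rows; each row is the pose to reach, as a shift and turn from the pose commanded when the call began, along the tool's axes at that moment; what a row does not reach only later rows make up. A row lasts 1/10 s, in which the tool goes at most 50 mm and 8.59 degrees, less where a joint would pass 70% of its speed; a pose out of reach is approached as far as the arm can. A call with a gripper value outside its range is refused whole. The fingers move at their own pace and stop on an object; the grip force is fixed at half the most. Time passes only in rows, so rows that repeat a pose let the fingers close. It gives the time, the measured TCP pose, the force, the opening and the grip force at its end, in the units of the state.
- ctrl.get_obs(): the state, without advancing time (a new reading comes with each control period).
- ctrl.snapshot(name): name is "scene" or "top" or "wrist"; returns (picture, depth): 400x640x3 uint8, red, green, blue; 400x640 float32, m along the optical axis (not along the pixel's ray), 0 where there is no reading.
- ctrl.calibration(name): a dict with "vertical_fov" (degrees; the focal length in pixels is half the picture's height over the tangent of half this angle, whatever the lens; pixels are square), "cx", "cy" (the principal point, pixels), "rvec" (rotation vector, rad) and "tvec" (3), from world to camera coordinates, as OpenCV has them; the wrist camera has in their place "hand_eye" (4x4, takes a point from camera to tool coordinates, whose origin is the TCP and whose axes are the flange's). Camera axes: x right, y down, z forward; pixel columns grow to the right and rows downward; lengths in m; the calibration is good to about 2 mm. A picture is of the moment at which its call begins: read the wrist's pose just before it. calibration takes no time and is no camera call.
- ctrl.close_job(): hands the job in; it is judged then, once.
The state is a dict: "clock": time; "joint_pos": joint angles; "qvel": joint speeds; "tau": joint torques, N m; "tool_pos": TCP position; "orientation": TCP orientation; "force": force on the tool from outside, world axes, zero at the start; "moment": the same for the moment, N m; "opening": finger opening in m; "gripper_force": force on a finger pad.
Only numpy, scipy, OpenCV 4.12 (cv2) and the standard library are available. Lean on these libraries where they do the work, as an engineer would, in place of code of your own. Each camera call takes 0.05 s, during which the arm holds its last target. There are 200 camera calls.

## Working session

There is one attempt and no reset: what is moved stays moved. The work goes in short steps, Python scripts to look and compute and a tool call to move; the robot and the scene stay as the last step left them, time stands still between calls to the robot, and variables do not carry over. Pictures are saved under pics/ and viewed, at most 10 in all, crops included, and the job is handed in when it is done.

Besides the shell and the picture viewer there is one more tool, called after "Emit:" as name([rows], argument=value, ...), one row to a line, values as JSON. arm_command: Moves the arm, as the interface text tells. Its arguments: {"type":"object","properties":{"steps":{"type":"array"}},"required":["steps"]}

```bash
ls; mkdir -p pics
cat > h.py <<'E'
import numpy as np, cv2
from scipy.spatial.transform import Rotation as R
from plant import ctrl
def cam(n,pose=None):
    c=ctrl.calibration(n); f=200/np.tan(np.radians(c['vertical_fov'])/2)
    if 'rvec' in c:
        Rm=cv2.Rodrigues(np.array(c['rvec'],float))[0]; t=np.array(c['tvec'],float).ravel()
        T=np.eye(4); T[:3,:3]=Rm.T; T[:3,3]=-Rm.T@t
    else:
        T=pose@np.array(c['hand_eye'])
    return f,c['cx'],c['cy'],T
def tool():
    o=ctrl.get_obs(); T=np.eye(4); T[:3,:3]=R.from_euler('xyz',o['orientation'],degrees=True).as_matrix(); T[:3,3]=o['tool_pos']; return T
def snap(n):
    p=tool() if n=='wrist' else None
    im,d=ctrl.snapshot(n); f,cx,cy,T=cam(n,p)
    v,u=np.mgrid[0:400,0:640]
    P=np.stack([(u-cx)/f*d,(v-cy)/f*d,d],-1)@T[:3,:3].T+T[:3,3]
    P[d==0]=np.nan
    return im,d,P,(f,cx,cy,T)
def save(im,n): cv2.imwrite('pics/'+n,cv2.cvtColor(im,cv2.COLOR_RGB2BGR))
def delta(pos,yaw=None,Rw=None):
    "translation mm and rotation units from the present pose to world target"
    T=tool(); 
    t=T[:3,:3].T@(np.array(pos)-T[:3,3])*1000
    if Rw is None: Rw=R.from_euler('xyz',[180,0,yaw],degrees=True).as_matrix()
    r=R.from_matrix(T[:3,:3].T@Rw).as_rotvec(degrees=True)/5
    return t.round(1),r.round(2)
E
python3 - <<'E'
from h import *
o=ctrl.get_obs();print(o)
for n in('scene','top'):
    im,d,P,c=snap(n); save(im,n+'0.png'); np.savez('/tmp/'+n,im=im,d=d,P=P); print(n,c, np.nanmean(d[d>0]))
print(ctrl.calibration('wrist'))
E
```

```text
pics
{'clock': 0.0, 'joint_pos': array([ 9.02462201e+01,  2.05910630e+01,  6.32853222e-01, -1.92597400e-02,
       -7.01344543e+01, -1.65063660e+01]), 'qvel': array([ 0.06458559, -0.05015015,  0.02896255,  0.05478704, -0.02271705,
       -0.01610296]), 'tau': array([-2.94898982e-04, -5.82719994e+01,  2.93051541e+01,  6.99695393e+00,
        6.97085430e-03, -1.56166111e-04]), 'tool_pos': array([0.1888996 , 0.64752147, 0.22562259]), 'orientation': array([ 1.79906010e+02, -8.97122050e-03, -1.62666979e+01]), 'force': array([0.12477268, 0.44530885, 0.19463734]), 'moment': array([0.00215531, 0.03169049, 0.00288805]), 'gripper_force': 0.0, 'opening': 0.08803636842501657}
scene (np.float64(451.6799206642379), 317.81666821025584, 200.94341709546657, array([[-0.69769462,  0.55473968, -0.45330575,  1.20673057],
       [ 0.71621595,  0.52596585, -0.45868796,  0.71849613],
       [-0.01602907, -0.64468893, -0.76427695,  1.19384043],
       [ 0.        ,  0.        ,  0.        ,  1.        ]])) 1.8236746
top (np.float64(386.8815368893585), 322.38784922166604, 206.86667616605268, array([[-0.01585875, -0.99323142,  0.11506452,  0.46717991],
       [-0.99986395,  0.01627534,  0.00268187,  0.09039324],
       [-0.00453643, -0.11500634, -0.9933544 ,  1.12504753],
       [ 0.        ,  0.        ,  0.        ,  1.        ]])) 1.342327
{'vertical_fov': 62.93895759205977, 'cx': 314.6179356744632, 'cy': 202.54870050253075, 'hand_eye': array([[-5.52103905e-04, -9.63362569e-01, -2.68201894e-01,
         7.26882717e-02],
       [ 9.99999476e-01, -7.63185510e-04,  6.82771982e-04,
         2.07533087e-04],
       [-8.62444770e-04, -2.68201376e-01,  9.63362485e-01,
        -1.59229941e-01],
       [ 0.00000000e+00,  0.00000000e+00,  0.00000000e+00,
         1.00000000e+00]])}
```

View pics/top0.png

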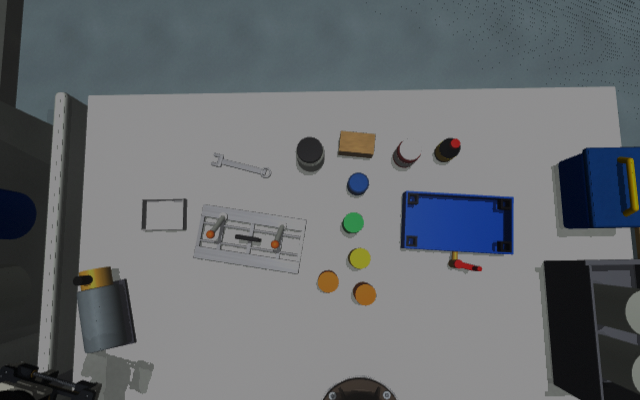

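View pics/scene0.png

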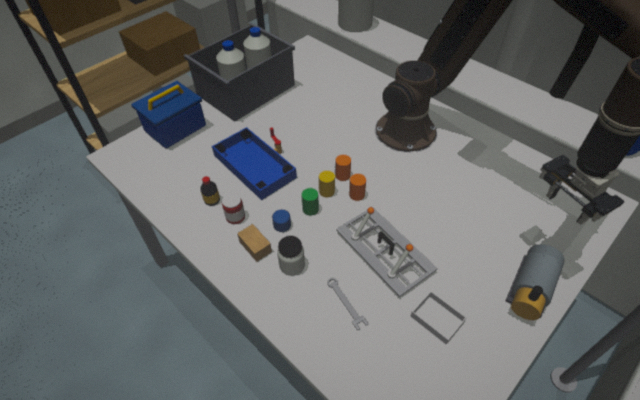

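Run:
```python
from h import *
z=np.load('/tmp/top.npz'); im,P=z['im'],z['P']; s=np.load('/tmp/scene.npz')
c=im[180:310,190:520]; save(cv2.resize(c,None,fx=2.4,fy=2.4,interpolation=cv2.INTER_CUBIC),'crop1.png')
hsv=cv2.cvtColor(im,cv2.COLOR_RGB2HSV); 
for nm,(u,v) in dict(green=(353,223),yellow=(359,258),o1=(328,282),o2=(365,294),filt=(358,184),b1=(210,235),b2=(275,245),handle=(248,239),post=(478,268),pivot=(456,264),bench=(300,300),traybot=(455,225),cyl=(105,310),rackc=(300,240)).items():
    print(nm,hsv[v,u],P[v-1:v+2,u-1:u+2].reshape(-1,3).mean(0).round(4))
print('scene gripper',s['P'][190,580], s['P'][165,252],s['P'][200,327])
def fit(mask,zlo,zhi,nm):
    m=mask&(P[...,2]>zlo)&(P[...,2]<zhi); q=P[m]
    if len(q)<5: print(nm,'few'); return
    r=cv2.minAreaRect((q[:,:2]*1000).astype(np.float32)); print(nm,len(q),'mean',q.mean(0).round(4),'rect',np.round(r[0],1),np.round(r[1],1),round(r[2],2)); return q
U,V=np.meshgrid(np.arange(640),np.arange(400))
box=lambda a,b,c,d:(U>a)&(U<b)&(V>c)&(V<d)
fit(box(395,520,185,258),.044,.06,'tray rim')
fit(box(338,368,208,238),.07,.09,'green top')
fit(box(345,374,245,272),.07,.09,'yellow top')
fit(box(190,312,200,276),.018,.032,'rack deck')
fit(box(190,312,200,276),.055,.085,'handle')
for nm,b in(('b1',box(200,220,225,245)),('b2',box(265,285,235,255))):
    m=b&(hsv[...,1]>150)&(hsv[...,0]<20); fit(m,.09,.16,nm); 
fit(box(450,490,255,280)&(hsv[...,1]>150)&((hsv[...,0]<8)|(hsv[...,0]>172)),.07,.1,'post')
fit(box(450,490,255,280)&(hsv[...,1]>150)&((hsv[...,0]<8)|(hsv[...,0]>172)),.03,.07,'lever')
```

```text
green [ 69 159 135] [0.5429 0.0112 0.0811]
yellow [ 30 185 142] [ 0.4488 -0.0026  0.0803]
o1 [ 17 193 143] [0.3869 0.0815 0.0798]
o2 [ 16 198 142] [ 0.3542 -0.0158  0.0815]
filt [110 179 121] [ 0.6538 -0.0074  0.0559]
b1 [ 13 202 143] [0.5144 0.3832 0.1299]
b2 [ 13 203 142] [0.4861 0.216  0.1303]
handle [150   7  35] [0.5051 0.2994 0.0581]
post [  0 200 143] [ 0.4177 -0.3169  0.0853]
pivot [  0 200 143] [ 0.4279 -0.2699  0.0533]
bench [120   2 142] [3.315e-01 1.614e-01 3.000e-04]
traybot [111 209 143] [ 0.5377 -0.289   0.0063]
cyl [99 31 81] [0.3257 0.662  0.0986]
rackc [120   2 142] [0.5013 0.1589 0.0168]
scene gripper [0.22146912 0.6555482  0.33716607] [ 0.54644045 -0.29067083  0.00828002] [ 0.47244858  0.02091624 -0.00203244]
tray rim 1067 mean [ 0.5456 -0.2922  0.0503] rect [ 544.8 -285.8] [302.3 160.8] 85.68
green top 335 mean [0.5462 0.0107 0.0807] rect [545.7  11.1] [53.4 54.2] 43.56
yellow top 339 mean [ 0.45   -0.0046  0.0807] rect [448.9  -5.1] [53.8 53.2] 89.03
rack deck 3302 mean [0.5065 0.3019 0.0257] rect [509.4 301. ] [300.8 154.2] 80.41
handle 169 mean [0.5203 0.2975 0.0742] rect [526.  296.8] [182.4  47.2] 81.36
b1 44 mean [0.5173 0.384  0.129 ] rect [517.1 385. ] [17.6 15.5] 89.53
b2 44 mean [0.489  0.2173 0.1294] rect [488.7 217.5] [15.4 18.2] 0.25
post 21 mean [ 0.4165 -0.3179  0.0851] rect [ 416.2 -318.5] [11.7  8.2] 89.33
lever 119 mean [ 0.4253 -0.2876  0.0532] rect [ 426.5 -289.6] [52. 20.] 80.35
```

View pics/crop1.png

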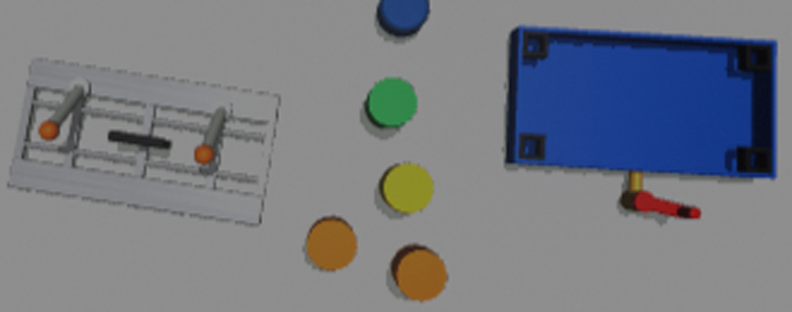

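Top image: green cup (353,223) and yellow cup (359,258). The two at (328,282) and (365,294) have hue 16–17 and are orange decoys, while the yellow one has hue 30. The rack is at left with balls at (210,235) and (275,245). The tray is at right with the red post at (478,268). Tray rim size and height, the 170 mm ball spacing and the cup tops at 80 mm all match the description.

```bash
cat >> h.py <<'E'
def Rd(yaw,tilt=0):
    # tool down at yaw; tilt: lean about rack y by 'tilt' deg given as (tiltdeg, rackyaw)
    Rw=R.from_euler('xyz',[180,0,yaw],degrees=True)
    if tilt: Rw=R.from_euler('z',tilt[1],degrees=True)*R.from_euler('y',-tilt[0],degrees=True)*R.from_euler('z',-tilt[1],degrees=True)*Rw
    return Rw.as_matrix()
def plan(way,T=None):
    T=tool() if T is None else T.copy(); print('from',T[:3,3].round(4),R.from_matrix(T[:3,:3]).as_euler('xyz',degrees=True).round(2))
    for p,Rw in way:
        Rw=T[:3,:3] if Rw is None else Rw
        t=T[:3,:3].T@(np.array(p)-T[:3,3])*1000; r=R.from_matrix(T[:3,:3].T@Rw).as_rotvec(degrees=True)/5
        print(t.round(1).tolist(),r.round(2).tolist(),'rows',round(max(np.linalg.norm(t)/50,np.linalg.norm(r)*5/8.59),1))
        T=np.eye(4);T[:3,:3]=Rw;T[:3,3]=p
E
python3 - <<'E'
from h import *
plan([((.35,.474,.26),Rd(-56)),((.508,.30,.27),Rd(-97)),((.47,.06,.27),Rd(-97)),((.42,-.18,.27),Rd(-94))])
E
```

```text
from [0.1889 0.6476 0.2257] [ 1.7991e+02 -1.0000e-02 -1.6270e+01]
[203.3, 121.5, -34.1] [0.02, -0.01, 7.95] rows 4.8
[232.6, -33.7, -10.0] [0.0, -0.0, 8.2] rows 4.8
[242.8, 8.5, 0.0] [0.0, 0.0, 0.0] rows 4.9
[244.3, 20.4, 0.0] [0.0, 0.0, -0.6] rows 4.9
```

Emit:
arm_command([
  {"translation":[40,24,-7],"rotation":[0,0,1.6],"claw":87},
  {"translation":[80,48,-14],"rotation":[0,0,3.2],"claw":87},
  {"translation":[120,72,-21],"rotation":[0,0,4.8],"claw":87},
  {"translation":[161,96,-28],"rotation":[0,0,6.4],"claw":87},
  {"translation":[203,121,-34],"rotation":[0,0,8],"claw":87},
])

```text
clock: 0.6
tool_pos: [0.3508, 0.4734, 0.2607]
orientation: [180.0, -0.0, -56.6]
force: [1.6, 0.2, -0.4]
opening: 0.0871
gripper_force: 0.0
```

Emit:
arm_command([
  {"translation":[46,-7,-2],"rotation":[0,0,1.6],"claw":87},
  {"translation":[92,-14,-4],"rotation":[0,0,3.2],"claw":87},
  {"translation":[138,-21,-6],"rotation":[0,0,4.8],"claw":87},
  {"translation":[184,-28,-8],"rotation":[0,0,6.4],"claw":87},
  {"translation":[232,-34,-10],"rotation":[0,0,8.2],"claw":87},
])

```text
clock: 1.1
tool_pos: [0.5079, 0.2994, 0.2705]
orientation: [180.0, -0.0, -97.2]
force: [1.5, 0.4, -0.3]
opening: 0.0871
gripper_force: 0.0
```

Run:
```python
from h import *
print(ctrl.get_obs()['joint_pos'].round(1),tool()[:3,3].round(4))
im,d,P,c=snap('wrist'); save(im,'w1.png'); np.savez('/tmp/w1',im=im,d=d,P=P)
plan([((.47,.06,.27),Rd(-97)),((.42,-.18,.27),Rd(-94)),((.40,-.27,.27),Rd(-94))])
```

```text
[ 49.5  11.1  -6.5  -0.  -72.4 -56.7] [0.5079 0.2994 0.2705]
from [0.5113 0.2947 0.2707] [-1.7997e+02 -1.1000e-01 -9.7890e+01]
[238.1, 8.7, 1.1] [-0.01, -0.02, -0.18] rows 4.8
[244.3, 20.4, 0.0] [0.0, 0.0, -0.6] rows 4.9
[91.2, 13.7, 0.0] [0.0, 0.0, 0.0] rows 1.8
```

View pics/w1.png

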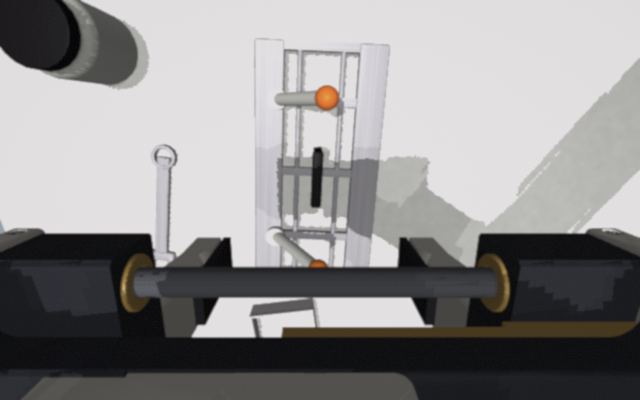

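Wrist view: rack with handle at (317,177) and +x at image left. The arm was still settling when it was taken, so I'll take fine measurements at rest. Next is the view over the tray.

Emit:
arm_command([
  {"translation":[48,2,0],"rotation":[0,0,0],"claw":87},
  {"translation":[96,3,0],"rotation":[0,0,0],"claw":87},
  {"translation":[144,5,0],"rotation":[0,0,-0.2],"claw":87},
  {"translation":[192,7,0],"rotation":[0,0,-0.4],"claw":87},
  {"translation":[240,9,0],"rotation":[0,0,-0.6],"claw":87},
])

```text
clock: 1.65
tool_pos: [0.4687, 0.062, 0.2704]
orientation: [180.0, -0.0, -93.8]
force: [1.2, 0.1, 0.7]
opening: 0.0872
gripper_force: 0.0
```

Emit:
arm_command([
  {"translation":[48,-6,0],"rotation":[0,0,0],"claw":87},
  {"translation":[96,-12,0],"rotation":[0,0,0],"claw":87},
  {"translation":[144,-18,0],"rotation":[0,0,0],"claw":87},
  {"translation":[192,-20,0],"rotation":[0,0,0],"claw":87},
  {"translation":[210,-20,0],"rotation":[0,0,0],"claw":87},
])

```text
clock: 2.15
tool_pos: [0.4746, -0.1503, 0.2702]
orientation: [179.9, -0.0, -94.0]
force: [-0.4, -0.1, -0.7]
opening: 0.0873
gripper_force: 0.0
```

Emit:
arm_command([
  {"translation":[0,0,0],"rotation":[0,0,0],"claw":40},
  {"translation":[0,0,0],"rotation":[0,0,0],"claw":40},
  {"translation":[0,0,0],"rotation":[0,0,0],"claw":40},
])

```text
clock: 2.45
tool_pos: [0.4754, -0.1465, 0.2705]
orientation: [180.0, 0.0, -93.8]
force: [-0.0, 0.2, -0.2]
opening: 0.0687
gripper_force: 0.0
```

Run:
```python
from h import *
T0=tool(); im,d,P,c=snap('wrist'); save(im,'w2.png'); np.savez('/tmp/w2',im=im,d=d,P=P,T=T0); print(T0[:3,3],tool()[:3,3],ctrl.get_obs()['orientation'])
m=(P[...,2]>.044)&(P[...,2]<.056)&(P[...,0]>.4)&(P[...,1]<-.1)
hsv=cv2.cvtColor(im,cv2.COLOR_RGB2HSV); red=(hsv[...,1]>130)&((hsv[...,0]<8)|(hsv[...,0]>172))
def rect(m,nm):
    n,l,s,_=cv2.connectedComponentsWithStats(m.astype(np.uint8)); k=1+s[1:,4].argmax(); m=l==k
    q=P[m]; r=cv2.minAreaRect((q[:,:2]*1000).astype(np.float32)); v,u=np.nonzero(m); print(nm,len(q),q.mean(0).round(4),np.round(r[0],1),np.round(r[1],1),round(r[2],2),'px',u.min(),u.max(),v.min(),v.max())
rect(m&~red,'rim'); rect(red&(P[...,2]>.078)&(P[...,2]<.1),'post'); rect(red&(P[...,2]>.03)&(P[...,2]<.1),'red')
```

```text
[ 0.47539502 -0.14651409  0.27045003] [ 0.47545754 -0.14634926  0.27054358] [ 1.79999902e+02  6.75652793e-03 -9.37897159e+01]
rim 3718 [ 0.5561 -0.2053  0.0503] [ 545.5 -236.1] [198.7 160.9] 85.68 px 165 319 0 188
post 413 [ 0.7171 -0.1581  0.0813] [ 721.4 -156.3] [25.8 60.6] 15.58 px 63 104 164 216
red 966 [ 0.4225 -0.2933  0.056 ] [ 422.2 -292.4] [53.8 22.1] 71.98 px 341 371 0 64
```

View pics/w2.png

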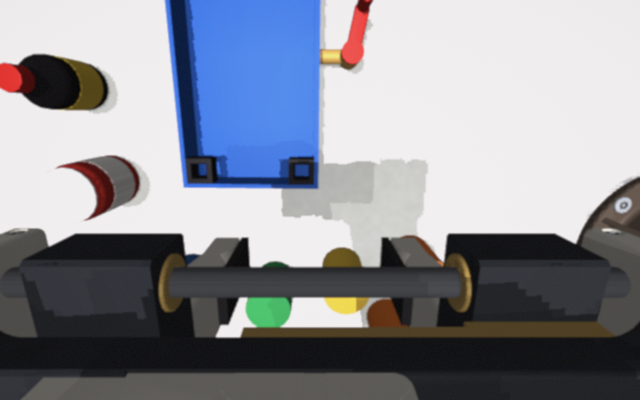

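Tray's near end has sockets at (202,170) and (302,170). The lever's brass stem is at (335,57) and the lever points up-right toward the post (post at the top edge, x≈362). Yaw −4.3° agrees with the top view. Now I'll go to the post.

Run:
```python
from h import *
Y=Rd(-144.4)
piv=np.array([.428,-.2775])
print('above post');plan([((.416,-.319,.16),Y),((.416,-.319,.062),Y)])
T=np.eye(4);T[:3,:3]=Y;T[:3,3]=(.416,-.319,.062)
for a in (237,222,207,192,180,175.7,172):
    p=piv+.045*np.array([np.cos(np.radians(a)),np.sin(np.radians(a))]); print(a,end=' ');plan([((*p,.062),Y)],T)
```

```text
above post
from [ 0.4755 -0.1463  0.2705] [ 1.800e+02  1.000e-02 -9.379e+01]
[176.2, 47.9, 110.5] [0.0, 0.0, 10.12] rows 5.9
[0.0, -0.0, 98.0] [0.0, 0.0, 0.0] rows 2.0
237 from [ 0.416 -0.319  0.062] [ 180.     0.  -144.4]
[8.0, 10.3, 0.0] [0.0, 0.0, 0.0] rows 0.3
222 from [ 0.416 -0.319  0.062] [ 180.     0.  -144.4]
[10.8, 21.7, 0.0] [0.0, 0.0, 0.0] rows 0.5
207 from [ 0.416 -0.319  0.062] [ 180.     0.  -144.4]
[10.6, 33.5, 0.0] [0.0, 0.0, 0.0] rows 0.7
192 from [ 0.416 -0.319  0.062] [ 180.     0.  -144.4]
[7.3, 44.8, 0.0] [0.0, 0.0, 0.0] rows 0.9
180 from [ 0.416 -0.319  0.062] [ 180.     0.  -144.4]
[2.7, 53.0, 0.0] [0.0, 0.0, 0.0] rows 1.1
175.7 from [ 0.416 -0.319  0.062] [ 180.     0.  -144.4]
[0.6, 55.6, 0.0] [0.0, 0.0, 0.0] rows 1.1
172 from [ 0.416 -0.319  0.062] [ 180.     0.  -144.4]
[-1.3, 57.8, 0.0] [0.0, 0.0, 0.0] rows 1.2
```

Emit:
arm_command([
  {"translation":[35,9,20],"rotation":[0,0,1.7],"claw":60},
  {"translation":[70,19,40],"rotation":[0,0,3.4],"claw":60},
  {"translation":[105,28,60],"rotation":[0,0,5.1],"claw":60},
  {"translation":[140,38,80],"rotation":[0,0,6.8],"claw":60},
  {"translation":[176,48,95],"rotation":[0,0,8.4],"claw":60},
])

```text
clock: 3.0
tool_pos: [0.4154, -0.3195, 0.1746]
orientation: [180.0, -0.0, -136.1]
force: [0.6, 0.6, 0.3]
opening: 0.0599
gripper_force: 0.0
```

Emit:
arm_command([
  {"translation":[0,0,10],"rotation":[0,0,1.7],"claw":60},
  {"translation":[0,0,15],"rotation":[0,0,1.7],"claw":60},
  {"translation":[0,0,15],"rotation":[0,0,1.7],"claw":60},
])

```text
clock: 3.3
tool_pos: [0.4158, -0.3187, 0.1601]
orientation: [180.0, -0.0, -144.0]
force: [0.8, 0.1, 0.0]
opening: 0.06
gripper_force: 0.0
```

Run:
```python
from h import *
plan([((.416,-.319,.062),Rd(-144.4))]); print(ctrl.get_obs()['joint_pos'].round(1))
im,d,P,c=snap('wrist'); save(im,'w3.png')
```

```text
from [ 0.4158 -0.3187  0.1601] [ 1.7995e+02 -3.0000e-02 -1.4403e+02]
[0.0, -0.4, 98.1] [0.01, -0.01, 0.07] rows 2.0
[-16.    9.6 -23.6  -0.  -56.9 -38. ]
```

View pics/w3.png

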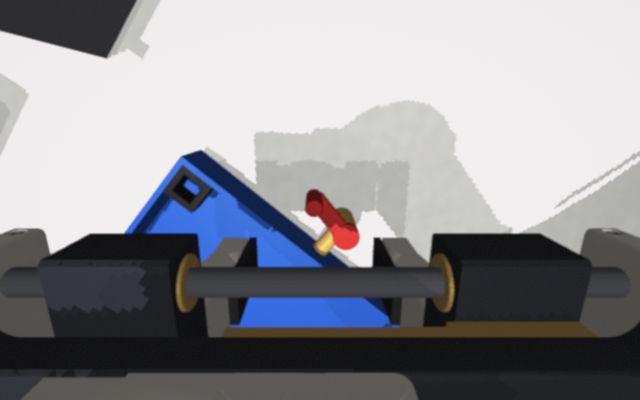

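The post is at (313,197), centred between the fingers at column 315. Descending, closing loosely around it, then sweeping the arc.

Emit:
arm_command([
  {"translation":[0,0,35],"rotation":[0,0,0],"claw":60},
  {"translation":[0,0,70],"rotation":[0,0,0],"claw":60},
  {"translation":[0,0,98],"rotation":[0,0,0],"claw":60},
  {"translation":[0,0,98],"rotation":[0,0,0],"claw":40},
  {"translation":[0,0,98],"rotation":[0,0,0],"claw":18},
])

```text
clock: 3.85
tool_pos: [0.4167, -0.3192, 0.0636]
orientation: [-180.0, -0.0, -144.2]
force: [-0.3, -0.1, 0.8]
opening: 0.0492
gripper_force: 0.0
```

Emit:
arm_command([
  {"translation":[0,0,0],"rotation":[0,0,0],"claw":18},
  {"translation":[0,0,0],"rotation":[0,0,0],"claw":18},
  {"translation":[0,0,0],"rotation":[0,0,0],"claw":18},
  {"translation":[4,5,0],"rotation":[0,0,0],"claw":18},
  {"translation":[8,10,0],"rotation":[0,0,0],"claw":18},
])

```text
clock: 4.35
tool_pos: [0.4036, -0.3168, 0.0633]
orientation: [-179.9, 0.0, -144.3]
force: [-0.1, -4.3, 1.6]
opening: 0.0182
gripper_force: 1.7
```

Emit:
arm_command([
  {"translation":[1.5,6,0],"rotation":[0,0,0],"claw":18},
  {"translation":[2.8,11.5,0],"rotation":[0,0,0],"claw":18},
  {"translation":[2.8,17.5,0],"rotation":[0,0,0],"claw":18},
  {"translation":[2.6,23.5,0],"rotation":[0,0,0],"claw":18},
  {"translation":[1,29,0],"rotation":[0,0,0],"claw":18},
])

```text
clock: 4.85
tool_pos: [0.3852, -0.2925, 0.0625]
orientation: [180.0, -0.0, -144.4]
force: [-0.4, -1.8, -0.6]
opening: 0.018
gripper_force: 0.7
```

Emit:
arm_command([
  {"translation":[-1.5,6,0],"rotation":[0,0,0],"claw":18},
  {"translation":[-3.5,10,0],"rotation":[0,0,0],"claw":18},
  {"translation":[-6,13.5,0],"rotation":[0,0,0],"claw":18},
  {"translation":[-7,15,0],"rotation":[0,0,0],"claw":18},
  {"translation":[-8,16,0],"rotation":[0,0,0],"claw":18},
])

```text
clock: 5.35
tool_pos: [0.383, -0.2751, 0.0626]
orientation: [180.0, 0.0, -144.3]
force: [0.8, -1.0, 0.3]
opening: 0.0181
gripper_force: 0.4
```

Emit:
arm_command([
  {"translation":[-0.7,0.8,0],"rotation":[0,0,0],"claw":18},
  {"translation":[-1.3,1.5,0],"rotation":[0,0,0],"claw":18},
  {"translation":[-1.3,1.5,0],"rotation":[0,0,0],"claw":18},
])

```text
clock: 5.65
tool_pos: [0.383, -0.2734, 0.0625]
orientation: [180.0, 0.0, -144.4]
force: [0.6, -0.7, -0.3]
opening: 0.0181
gripper_force: 0.1
```

Emit:
arm_command([
  {"translation":[-0.7,0.8,0],"rotation":[0,0,0],"claw":18},
  {"translation":[-1.3,1.5,0],"rotation":[0,0,0],"claw":18},
  {"translation":[-1.3,1.5,0],"rotation":[0,0,0],"claw":18},
])

```text
clock: 5.95
tool_pos: [0.3832, -0.2714, 0.0625]
orientation: [180.0, -0.0, -144.4]
force: [-0.1, -0.2, -1.2]
opening: 0.0181
gripper_force: 0.2
```

Emit:
arm_command([
  {"translation":[-0.7,0.8,0],"rotation":[0,0,0],"claw":18},
  {"translation":[-1.3,1.5,0],"rotation":[0,0,0],"claw":18},
  {"translation":[-1.3,1.5,0],"rotation":[0,0,0],"claw":18},
])

```text
clock: 6.25
tool_pos: [0.3837, -0.2699, 0.0627]
orientation: [-179.9, -0.0, -144.3]
force: [-0.3, -5.6, -0.9]
opening: 0.0185
gripper_force: 2.3
```

Emit:
arm_command([
  {"translation":[-0.7,0.8,0],"rotation":[0,0,0],"claw":18},
  {"translation":[-0.7,0.8,0],"rotation":[0,0,0],"claw":18},
])

```text
clock: 6.45
tool_pos: [0.384, -0.2694, 0.0629]
orientation: [-179.9, -0.0, -144.3]
force: [1.6, -10.5, -2.9]
opening: 0.0181
gripper_force: 4.2
```

Run:
```python
from h import *
print(ctrl.get_obs()['force'],tool()[:3,3])
im,d,P,c=snap('scene'); save(cv2.resize(im[110:180,225:330],None,fx=5,fy=5),'s2.png')
```

```text
[  1.64285989 -10.48257369  -2.87085038] [ 0.38397423 -0.26943467  0.06285065]
```

View pics/s2.png

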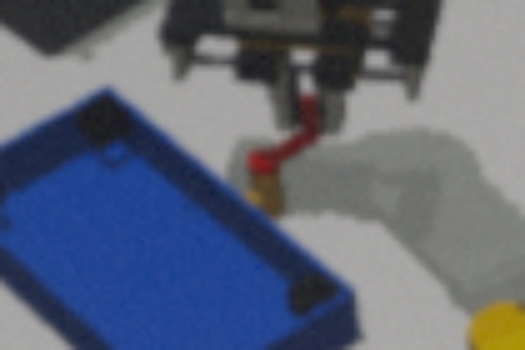

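The lever is at its stop (force rose to 10 N) and points straight out from the tray front. Now release, rise, and take a high measuring view of the tray, then the same view of the rack.

Run:
```python
from h import *
Y=Rd(-144.4)
plan([((.384,-.270,.062),Y),((.384,-.270,.20),Y),((.49,-.245,.36),Rd(-119)),((.548,-.226,.42),Rd(-94.3)),((.54,.01,.42),Rd(-97)),((.53,.24,.41),Rd(-99.6)),((.518,.36,.395),Rd(-99.6))])
```

```text
from [ 0.384  -0.2694  0.0628] [-1.7990e+02 -1.0000e-02 -1.4432e+02]
[0.3, -0.5, 0.8] [-0.02, -0.0, 0.02] rows 0.0
[0.0, 0.0, -138.0] [0.0, 0.0, 0.0] rows 2.8
[-100.7, -41.4, -160.0] [0.0, 0.0, -5.08] rows 3.9
[-44.7, -41.5, -60.0] [-0.0, 0.0, -4.94] rows 2.9
[-234.7, 25.7, 0.0] [-0.0, -0.0, 0.54] rows 4.7
[-227.1, 38.0, 10.0] [0.0, -0.0, 0.52] rows 4.6
[-116.3, 31.8, 15.0] [0.0, 0.0, 0.0] rows 2.4
```

Emit:
arm_command([
  {"translation":[0,0,0],"rotation":[0,0,0],"claw":50},
  {"translation":[0,0,0],"rotation":[0,0,0],"claw":50},
  {"translation":[0,0,-46],"rotation":[0,0,0],"claw":60},
  {"translation":[0,0,-92],"rotation":[0,0,0],"claw":60},
  {"translation":[0,0,-138],"rotation":[0,0,0],"claw":87},
])

```text
clock: 7.0
tool_pos: [0.3829, -0.268, 0.2021]
orientation: [179.9, -0.0, -144.3]
force: [1.5, -0.8, 0.3]
opening: 0.0527
gripper_force: 0.0
```

Emit:
arm_command([
  {"translation":[-25,-10,-40],"rotation":[0,0,-1.3],"claw":87},
  {"translation":[-50,-20,-80],"rotation":[0,0,-2.6],"claw":87},
  {"translation":[-75,-31,-120],"rotation":[0,0,-3.8],"claw":87},
  {"translation":[-100,-41,-160],"rotation":[0,0,-5],"claw":87},
])

```text
clock: 7.4
tool_pos: [0.4891, -0.2428, 0.3625]
orientation: [-180.0, 0.0, -119.1]
force: [1.5, -0.0, -0.6]
opening: 0.0836
gripper_force: 0.0
```

Emit:
arm_command([
  {"translation":[-15,-14,-20],"rotation":[0,0,-1.7],"claw":87},
  {"translation":[-30,-28,-40],"rotation":[0,0,-3.4],"claw":87},
  {"translation":[-45,-42,-60],"rotation":[0,0,-5],"claw":87},
  {"translation":[-45,-42,-60],"rotation":[0,0,-5],"claw":87},
  {"translation":[-45,-42,-60],"rotation":[0,0,-5],"claw":87},
])

```text
clock: 7.9
tool_pos: [0.5474, -0.2242, 0.4198]
orientation: [179.9, 0.0, -94.4]
force: [0.0, -1.0, -0.2]
opening: 0.0871
gripper_force: 0.0
```

```bash
cat >> h.py <<'E'
def rect(P,m,nm):
    n,l,s,_=cv2.connectedComponentsWithStats(m.astype(np.uint8)); k=1+s[1:,4].argmax(); m=l==k
    q=P[m]; r=cv2.minAreaRect((q[:,:2]*1000).astype(np.float32)); v,u=np.nonzero(m); print(nm,len(q),'z',q[:,2].mean().round(4),np.round(r[0],1),np.round(r[1],1),round(r[2],2),'px',u.min(),u.max(),v.min(),v.max())
E
python3 - <<'E'
from h import *
T0=tool(); im,d,P,c=snap('wrist'); save(im,'w4.png'); np.savez('/tmp/w4',im=im,d=d,P=P,T=T0); print(T0[:3,3],ctrl.get_obs()['orientation'],ctrl.get_obs()['clock'])
hsv=cv2.cvtColor(im,cv2.COLOR_RGB2HSV); red=(hsv[...,1]>130)&((hsv[...,0]<8)|(hsv[...,0]>172))
m=(P[...,2]>.044)&(P[...,2]<.057)&(P[...,0]>.44)&(P[...,0]<.65)&(P[...,1]<-.12)
rect(P,m&~red,'rim'); rect(P,red&(P[...,2]>.07)&(P[...,2]<.1)&(P[...,0]<.44),'post')
plan([((.54,.01,.42),Rd(-97)),((.53,.24,.41),Rd(-99.6)),((.518,.36,.395),Rd(-99.6))])
E
```

```text
[ 0.54738127 -0.2242471   0.41977812] [ 1.79914104e+02  3.67175873e-02 -9.44504738e+01] 7.95
rim 3557 z 0.0506 [ 540.9 -286.8] [301.5 160.2] 85.63 px 260 370 11 210
post 76 z 0.0849 [ 382.7 -274.9] [ 9.9 11.8] 85.1 px 417 428 115 122
from [ 0.5468 -0.2245  0.4196] [ 1.7991e+02  4.0000e-02 -9.4450e+01]
[-233.2, 25.0, -0.2] [0.02, 0.01, 0.51] rows 4.7
[-227.1, 38.0, 10.0] [0.0, -0.0, 0.52] rows 4.6
[-116.3, 31.8, 15.0] [0.0, 0.0, 0.0] rows 2.4
```

Tap confirmed: post measured at (383,−275), fully-open prediction (381,−275) mm. The tray centre by wrist camera is (540.9, −286.8), yaw −4.4°. Next is the rack.

Emit:
arm_command([
  {"translation":[-46,5,0],"rotation":[0,0,0.1],"claw":87},
  {"translation":[-92,10,0],"rotation":[0,0,0.2],"claw":87},
  {"translation":[-138,15,0],"rotation":[0,0,0.3],"claw":87},
  {"translation":[-185,20,0],"rotation":[0,0,0.4],"claw":87},
  {"translation":[-233,25,0],"rotation":[0,0,0.5],"claw":87},
])

```text
clock: 8.45
tool_pos: [0.5386, 0.0104, 0.4201]
orientation: [180.0, 0.0, -97.0]
force: [0.3, -0.2, -0.4]
opening: 0.0869
gripper_force: 0.0
```

Emit:
arm_command([
  {"translation":[-45,8,2],"rotation":[0,0,0.1],"claw":87},
  {"translation":[-90,15,4],"rotation":[0,0,0.2],"claw":87},
  {"translation":[-135,23,6],"rotation":[0,0,0.3],"claw":87},
  {"translation":[-180,30,8],"rotation":[0,0,0.4],"claw":87},
  {"translation":[-227,38,10],"rotation":[0,0,0.5],"claw":87},
])

```text
clock: 8.95
tool_pos: [0.5282, 0.2401, 0.4101]
orientation: [180.0, -0.0, -99.5]
force: [1.1, -0.8, 0.7]
opening: 0.0867
gripper_force: 0.0
```

Emit:
arm_command([
  {"translation":[-40,10,5],"rotation":[0,0,0],"claw":87},
  {"translation":[-80,20,10],"rotation":[0,0,0],"claw":87},
  {"translation":[-116,32,15],"rotation":[0,0,0],"claw":87},
  {"translation":[-116,32,15],"rotation":[0,0,0],"claw":87},
  {"translation":[-116,32,15],"rotation":[0,0,0],"claw":87},
])

```text
clock: 9.45
tool_pos: [0.5159, 0.359, 0.3943]
orientation: [179.9, -0.1, -99.4]
force: [-0.1, -1.5, 0.4]
opening: 0.0873
gripper_force: 0.0
```

Run:
```python
from h import *
T0=tool(); im,d,P,c=snap('wrist'); save(im,'w5.png'); np.savez('/tmp/w5',im=im,d=d,P=P,T=T0); print(T0[:3,3],ctrl.get_obs()['orientation'],ctrl.get_obs()['clock'])
hsv=cv2.cvtColor(im,cv2.COLOR_RGB2HSV)
m=(P[...,2]>.016)&(P[...,2]<.034)&(P[...,0]>.38)&(P[...,0]<.63)&(P[...,1]>.1)&(P[...,1]<.5)
rect(P,m,'deck'); 
B=(P[...,0]>.38)&(P[...,0]<.63)&(P[...,1]>.1)&(P[...,1]<.5)
rect(P,B&(hsv[...,2]<80)&(P[...,2]>.066)&(P[...,2]<.085),'handle')
o=B&(hsv[...,1]>130)&(hsv[...,0]<20)&(P[...,2]>.1)
rect(P,o&(P[...,1]<.3),'b2'); rect(P,o&(P[...,1]>.3),'b1')
```

```text
[0.51591287 0.35896945 0.39427037] [ 1.79970816e+02 -6.18828881e-02 -9.94002141e+01] 9.5
deck 11306 z 0.0256 [505.9 299.2] [300.9 154.3] 80.24 px 262 367 14 212
handle 279 z 0.0769 [505.1 299.4] [60.5  8.5] 80.49 px 312 318 99 143
b2 222 z 0.1296 [487.6 217.4] [18.6 18.1] 81.73 px 311 326 42 59
b1 1551 z 0.4883 [460.6 348.6] [14.9 46.6] 85.28 px 448 635 321 337
```

Run:
```python
from h import *
Y=Rd(-99.6)
plan([((.5056,.2993,.19),Y),((.5056,.2993,.051),Y)])
```

```text
from [0.5163 0.3583 0.3951] [ 1.7997e+02 -6.0000e-02 -9.9400e+01]
[59.7, 0.8, 205.1] [0.01, -0.01, 0.04] rows 4.3
[-0.0, -0.0, 139.0] [0.0, 0.0, 0.0] rows 2.8
```

Emit:
arm_command([
  {"translation":[14,0,44],"rotation":[0,0,0],"claw":70},
  {"translation":[28,0,88],"rotation":[0,0,0],"claw":70},
  {"translation":[42,1,132],"rotation":[0,0,0],"claw":70},
  {"translation":[59.7,1,170],"rotation":[0,0,0],"claw":70},
  {"translation":[59.7,1,205],"rotation":[0,0,0],"claw":70},
])

```text
clock: 10.0
tool_pos: [0.5054, 0.2966, 0.1899]
orientation: [-180.0, 0.0, -99.5]
force: [-0.2, 2.3, 0.1]
opening: 0.0699
gripper_force: 0.0
```

Emit:
arm_command([
  {"translation":[0,0,35],"rotation":[0,0,0],"claw":50},
  {"translation":[0,0,70],"rotation":[0,0,0],"claw":50},
  {"translation":[0,0,105],"rotation":[0,0,0],"claw":50},
  {"translation":[0,0,139],"rotation":[0,0,0],"claw":50},
  {"translation":[0,0,139],"rotation":[0,0,0],"claw":50},
])

```text
clock: 10.5
tool_pos: [0.5039, 0.2966, 0.048]
orientation: [179.7, -0.3, -99.5]
force: [-0.8, -0.5, 0.2]
opening: 0.0503
gripper_force: 0.0
```

Emit:
arm_command([
  {"translation":[0,0,0],"rotation":[0,0,0],"claw":50},
  {"translation":[0,0,0],"rotation":[0,0,0],"claw":40},
  {"translation":[0,0,0],"rotation":[0,0,0],"claw":30},
  {"translation":[0,0,0],"rotation":[0,0,0],"claw":20},
  {"translation":[0,0,0],"rotation":[0,0,0],"claw":5},
])

```text
clock: 11.0
tool_pos: [0.5063, 0.3006, 0.0525]
orientation: [-180.0, 0.1, -99.4]
force: [-0.6, 0.1, -0.1]
opening: 0.0238
gripper_force: 0.0
```

Emit:
arm_command([
  {"translation":[0,0,0],"rotation":[0,0,0],"claw":5},
  {"translation":[0,0,0],"rotation":[0,0,0],"claw":0},
  {"translation":[0,0,0],"rotation":[0,0,0],"claw":0},
  {"translation":[0,0,0],"rotation":[0,0,0],"claw":0},
  {"translation":[0,0,0],"rotation":[0,0,0],"claw":0},
])

```text
clock: 11.5
tool_pos: [0.5061, 0.3004, 0.0518]
orientation: [-180.0, 0.0, -99.3]
force: [-1.1, 1.2, 4.5]
opening: 0.0116
gripper_force: 30.0
```

Run:
```python
from h import *
o=ctrl.get_obs(); print(o['force'],o['moment'],o['opening'],o['gripper_force'],o['tool_pos'],o['orientation'],o['joint_pos'])
```

```text
[-1.05071313  1.24904729  4.47640087] [ 0.08299275  0.52546512 -0.11151517] 0.011585186678981394 30.000244975090027 [0.50608074 0.30035816 0.05182647] [-1.79988588e+02  1.08801890e-02 -9.93469914e+01] [ 4.97128217e+01  2.21462663e+01 -2.25658158e+01  5.90296394e-03
 -4.52727189e+01 -5.90639677e+01]
```

Run:
```python
from h import *
plan([((.506,.300,.20),Rd(-99.35)),((.52,.15,.205),Rd(-98.1)),((.53,0,.205),Rd(-96.8)),((.538,-.15,.205),Rd(-95.5)),((.5409,-.286,.205),Rd(-94.35))])
```

```text
from [0.5061 0.3004 0.0518] [-1.7999e+02  1.0000e-02 -9.9350e+01]
[0.3, -0.0, -148.2] [-0.0, 0.0, 0.0] rows 3.0
[145.7, -38.2, -5.0] [0.0, 0.0, -0.25] rows 3.0
[147.1, -31.0, -0.0] [0.0, 0.0, -0.26] rows 3.0
[148.0, -25.7, -0.0] [-0.0, 0.0, -0.26] rows 3.0
[135.1, -15.9, -0.0] [-0.0, 0.0, -0.23] rows 2.7
```

Emit:
arm_command([
  {"translation":[0,0,-10],"rotation":[0,0,0],"claw":0},
  {"translation":[0,0,-30],"rotation":[0,0,0],"claw":0},
  {"translation":[0,0,-60],"rotation":[0,0,0],"claw":0},
  {"translation":[0,0,-95],"rotation":[0,0,0],"claw":0},
  {"translation":[0,0,-120],"rotation":[0,0,0],"claw":0},
])

```text
clock: 12.0
tool_pos: [0.5059, 0.3001, 0.1733]
orientation: [180.0, 0.0, -99.4]
force: [-0.2, 1.0, -4.9]
opening: 0.0118
gripper_force: 30.0
```

Emit:
arm_command([
  {"translation":[0,0,-20],"rotation":[0,0,0],"claw":0},
  {"translation":[0,0,-30],"rotation":[0,0,0],"claw":0},
  {"translation":[0,0,-30],"rotation":[0,0,0],"claw":0},
])

```text
clock: 12.3
tool_pos: [0.5061, 0.3005, 0.2025]
orientation: [-180.0, 0.1, -99.4]
force: [-0.5, -0.4, -5.4]
opening: 0.0118
gripper_force: 30.0
```

Emit:
arm_command([
  {"translation":[15,-4,0],"rotation":[0,0,0],"claw":0},
  {"translation":[45,-12,0],"rotation":[0,0,-0.1],"claw":0},
  {"translation":[78,-20,0],"rotation":[0,0,-0.15],"claw":0},
  {"translation":[112,-29,0],"rotation":[0,0,-0.2],"claw":0},
  {"translation":[146,-38,0],"rotation":[0,0,-0.25],"claw":0},
])

```text
clock: 12.8
tool_pos: [0.5186, 0.1478, 0.1997]
orientation: [179.9, -0.1, -98.1]
force: [0.8, 0.3, -4.8]
opening: 0.0113
gripper_force: 30.0
```

Emit:
arm_command([
  {"translation":[34,-7,0],"rotation":[0,0,0],"claw":0},
  {"translation":[68,-14,0],"rotation":[0,0,-0.1],"claw":0},
  {"translation":[102,-21,0],"rotation":[0,0,-0.15],"claw":0},
  {"translation":[136,-29,0],"rotation":[0,0,-0.2],"claw":0},
  {"translation":[170,-36,0],"rotation":[0,0,-0.3],"claw":0},
])

```text
clock: 13.3
tool_pos: [0.5301, -0.0254, 0.1999]
orientation: [179.8, -0.0, -96.6]
force: [1.0, -0.7, -4.6]
opening: 0.0117
gripper_force: 30.0
```

Emit:
arm_command([
  {"translation":[34,-5,0],"rotation":[0,0,0],"claw":0},
  {"translation":[68,-11,0],"rotation":[0,0,-0.1],"claw":0},
  {"translation":[102,-16,0],"rotation":[0,0,-0.15],"claw":0},
  {"translation":[132,-21,0],"rotation":[0,0,-0.2],"claw":0},
  {"translation":[155,-25,0],"rotation":[0,0,-0.3],"claw":0},
])

```text
clock: 13.8
tool_pos: [0.5368, -0.1822, 0.1996]
orientation: [179.8, 0.0, -95.2]
force: [0.9, -0.0, -4.9]
opening: 0.0117
gripper_force: 30.0
```

Run:
```python
from h import *
o=ctrl.get_obs(); print(o['joint_pos'].round(1))
plan([((.5409,-.286,.205),Rd(-94.35))])
```

```text
[  1.   11.7 -15.3  -0.  -63.2  -6.2]
from [ 0.5368 -0.1822  0.1996] [179.8    0.   -95.17]
[103.0, -13.4, -5.5] [0.04, 0.0, -0.16] rows 2.1
```

Emit:
arm_command([
  {"translation":[30,-4,0],"rotation":[0,0,0],"claw":0},
  {"translation":[60,-8,8],"rotation":[0,0,-0.1],"claw":0},
  {"translation":[85,-11,20],"rotation":[0,0,-0.17],"claw":0},
  {"translation":[103,-13.5,40],"rotation":[0,0,-0.17],"claw":0},
  {"translation":[103,-13.5,60],"rotation":[0,0,-0.17],"claw":0},
])

```text
clock: 14.3
tool_pos: [0.5411, -0.2863, 0.1389]
orientation: [179.8, 0.0, -94.4]
force: [-0.5, 1.8, -6.1]
opening: 0.0113
gripper_force: 30.0
```

Emit:
arm_command([
  {"translation":[0,0,15],"rotation":[0,0,0],"claw":0},
  {"translation":[0,0,22],"rotation":[0,0,0],"claw":0},
  {"translation":[0,0,22],"rotation":[0,0,0],"claw":0},
  {"translation":[0,0,22],"rotation":[0,0,0],"claw":0},
])

```text
clock: 14.7
tool_pos: [0.5427, -0.2841, 0.1196]
orientation: [180.0, -0.0, -94.2]
force: [0.3, -0.1, -4.5]
opening: 0.0114
gripper_force: 30.0
```

Run:
```python
from h import *
plan([((.5413,-.286,.112),Rd(-94.35))])
im,d,P,c=snap('top'); save(im,'t2.png'); np.savez('/tmp/t2',im=im,d=d,P=P)
m=(P[...,2]>.066)&(P[...,2]<.092)&(P[...,0]>.42)&(P[...,0]<.66)&(P[...,1]<-.12)&(P[...,1]>-.46)
rect(P,m,'deck')
hsv=cv2.cvtColor(im,cv2.COLOR_RGB2HSV); o=(hsv[...,1]>130)&(hsv[...,0]<20)&(P[...,2]>.12)&(P[...,0]>.4)
rect(P,o&(P[...,1]<-.29),'b2');rect(P,o&(P[...,1]>-.29),'b1')
```

```text
from [ 0.5427 -0.2841  0.1196] [ 1.7998e+02 -1.0000e-02 -9.4240e+01]
[2.0, 1.3, 7.6] [0.0, -0.0, 0.02] rows 0.2
deck 23 z 0.0897 [ 502.  -423.1] [19.9 11. ] 15.56 px 514 519 232 239
b2 1 z 0.2162 [ 511.4 -299.1] [0. 0.] 0.0 px 490 490 230 230
b1 4 z 0.1248 [417.6 709.1] [2.5 0.3] 77.62 px 81 84 275 275
```

Emit:
arm_command([
  {"translation":[2,1.3,4],"rotation":[0,0,0.02],"claw":0},
  {"translation":[2,1.3,8],"rotation":[0,0,0.02],"claw":0},
  {"translation":[2,1.3,8],"rotation":[0,0,0.02],"claw":0},
  {"translation":[2,1.3,8],"rotation":[0,0,0.02],"claw":0},
])

```text
clock: 15.15
tool_pos: [0.5412, -0.2859, 0.1116]
orientation: [180.0, -0.0, -94.4]
force: [-0.0, -0.9, -4.9]
opening: 0.0118
gripper_force: 30.0
```

Run:
```python
from h import *
plan([((.5413,-.286,.104),Rd(-94.35))])
im,d,P,c=snap('wrist'); save(im[:330,150:500],'w6.png'); np.savez('/tmp/w6',im=im,d=d,P=P)
U=slice(0,235)
m=np.zeros((400,640),bool); m[U]=True
m1=m&(P[...,0]>.42)&(P[...,0]<.66)&(P[...,1]<-.12)
rect(P,m1&(P[...,2]>.068)&(P[...,2]<.09),'deck'); rect(P,m1&(P[...,2]>.04)&(P[...,2]<.058),'rim')
im,d,P,c=snap('scene'); save(cv2.resize(im[90:210,180:330],None,fx=5,fy=5,interpolation=cv2.INTER_CUBIC),'s3.png')
```

```text
from [ 0.5412 -0.2859  0.1116] [180.    -0.   -94.35]
[0.1, -0.1, 7.6] [0.0, -0.0, -0.0] rows 0.2
deck 17310 z 0.0855 [ 493.9 -346.7] [127.7  68. ] 85.1 px 329 467 0 234
rim 1085 z 0.0521 [ 429.7 -278.3] [24.6 19.4] 89.22 px 454 490 197 234
```

View pics/w6.png

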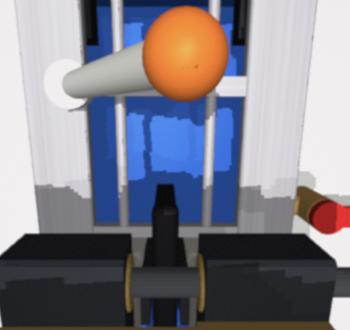

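View confirms the rack is centred over the tray, with black socket blocks symmetric at (92,20) and (243,15). Lowering gently.

Emit:
arm_command([
  {"translation":[0,0,3],"rotation":[0,0,0],"claw":0},
  {"translation":[0,0,6],"rotation":[0,0,0],"claw":0},
  {"translation":[0,0,9],"rotation":[0,0,0],"claw":0},
  {"translation":[0,0,12],"rotation":[0,0,0],"claw":0},
  {"translation":[0,0,13],"rotation":[0,0,0],"claw":0},
])

```text
clock: 15.75
tool_pos: [0.541, -0.2858, 0.098]
orientation: [180.0, 0.0, -94.4]
force: [0.9, 0.2, -5.5]
opening: 0.0116
gripper_force: 30.0
```

Feet are in the sockets: z is already below rim-contact height with no load. Continuing down.

Emit:
arm_command([
  {"translation":[0,0,2],"rotation":[0,0,0],"claw":0},
  {"translation":[0,0,4],"rotation":[0,0,0],"claw":0},
  {"translation":[0,0,6],"rotation":[0,0,0],"claw":0},
  {"translation":[0,0,8],"rotation":[0,0,0],"claw":0},
  {"translation":[0,0,8],"rotation":[0,0,0],"claw":0},
])

```text
clock: 16.25
tool_pos: [0.5411, -0.2859, 0.0902]
orientation: [180.0, 0.0, -94.4]
force: [0.4, -0.2, -4.7]
opening: 0.0116
gripper_force: 30.0
```

Emit:
arm_command([
  {"translation":[0,0,1],"rotation":[0,0,0],"claw":0},
  {"translation":[0,0,2],"rotation":[0,0,0],"claw":0},
  {"translation":[0,0,2],"rotation":[0,0,0],"claw":0},
])

```text
clock: 16.55
tool_pos: [0.5412, -0.2859, 0.0884]
orientation: [180.0, 0.0, -94.4]
force: [-0.6, 1.1, -4.8]
opening: 0.0114
gripper_force: 30.0
```

Emit:
arm_command([
  {"translation":[0,0,1],"rotation":[0,0,0],"claw":0},
  {"translation":[0,0,1],"rotation":[0,0,0],"claw":0},
])

```text
clock: 16.75
tool_pos: [0.5412, -0.2859, 0.0875]
orientation: [180.0, 0.0, -94.4]
force: [0.0, -0.2, -5.6]
opening: 0.0112
gripper_force: 30.0
```

Emit:
arm_command([
  {"translation":[0,0,1],"rotation":[0,0,0],"claw":0},
  {"translation":[0,0,1],"rotation":[0,0,0],"claw":0},
])

```text
clock: 16.95
tool_pos: [0.5414, -0.286, 0.0869]
orientation: [-180.0, -0.0, -94.3]
force: [-1.7, 1.1, -1.4]
opening: 0.012
gripper_force: 30.0
```

Emit:
arm_command([
  {"translation":[0,0,0.6],"rotation":[0,0,0],"claw":0},
  {"translation":[0,0,0.6],"rotation":[0,0,0],"claw":15},
  {"translation":[0,0,0.6],"rotation":[0,0,0],"claw":30},
  {"translation":[0,0,0.6],"rotation":[0,0,0],"claw":40},
  {"translation":[0,0,0.6],"rotation":[0,0,0],"claw":40},
])

```text
clock: 17.45
tool_pos: [0.5415, -0.286, 0.086]
orientation: [-180.0, -0.0, -94.4]
force: [-0.0, -0.5, -0.6]
opening: 0.0335
gripper_force: 0.0
```

Emit:
arm_command([
  {"translation":[0,0,-20],"rotation":[0,0,0],"claw":40},
  {"translation":[0,0,-55],"rotation":[0,0,0],"claw":40},
  {"translation":[0,0,-95],"rotation":[0,0,0],"claw":60},
  {"translation":[0,0,-140],"rotation":[0,0,0],"claw":87},
  {"translation":[0,0,-185],"rotation":[0,0,0],"claw":87},
])

```text
clock: 17.95
tool_pos: [0.541, -0.2859, 0.2727]
orientation: [180.0, -0.0, -94.4]
force: [1.0, 0.4, -0.7]
opening: 0.0586
gripper_force: 0.0
```

Emit:
arm_command([
  {"translation":[-20,0,-45],"rotation":[0,0,0],"claw":87},
  {"translation":[-40,0,-90],"rotation":[0,0,0],"claw":87},
  {"translation":[-60,0,-150],"rotation":[0,0,0],"claw":87},
  {"translation":[-60,0,-150],"rotation":[0,0,0],"claw":87},
  {"translation":[-60,0,-150],"rotation":[0,0,0],"claw":87},
])

```text
clock: 18.45
tool_pos: [0.5467, -0.2257, 0.424]
orientation: [-179.7, -0.0, -94.3]
force: [-0.0, 0.6, -1.0]
opening: 0.0865
gripper_force: 0.0
```

Run:
```python
from h import *
T0=tool(); im,d,P,c=snap('wrist'); save(im,'w7.png'); print(T0[:3,3],ctrl.get_obs()['orientation'],ctrl.get_obs()['clock'])
hsv=cv2.cvtColor(im,cv2.COLOR_RGB2HSV); z=P[...,2]
B=(P[...,0]>.42)&(P[...,0]<.66)&(P[...,1]<-.11)&(P[...,1]>-.46)
rect(P,B&(z>.05)&(z<.07),'deck'); rect(P,B&(hsv[...,2]<80)&(z>.1)&(z<.12),'handle')
o=B&(hsv[...,1]>130)&(hsv[...,0]<20)&(z>.13)&(z<.18)
for n,m in(('b2',o&(P[...,1]<-.29)),('b1',o&(P[...,1]>-.29))):
    rect(P,m,n) if m.sum()>5 else print(n,m.sum())
# corner heights of deck
dk=B&(z>.045)&(z<.075); q=P[dk]; A=np.c_[q[:,:2]-[.541,-.286],np.ones(len(q))]; s=np.linalg.lstsq(A,q[:,2],rcond=None)[0]; print('deck plane slope',s)
b=P[..., :]; plan([((.5413,-.286,.30),Rd(-94.35))])
im,d,P,c=snap('top');z=P[...,2];B=(P[...,0]>.42)&(P[...,0]<.66)&(P[...,1]<-.11)&(P[...,1]>-.46); rect(P,B&(z>.05)&(z<.07),'topdeck')
```

```text
[ 0.54667543 -0.2256685   0.42395486] [-1.79893441e+02  1.73893884e-02 -9.43136779e+01] 18.5
deck 12078 z 0.0604 [ 540.9 -286.5] [300.4 160.2] 85.66 px 262 371 12 212
handle 285 z 0.1119 [ 541.1 -286.9] [59.8  9.9] 85.95 px 313 320 98 142
b2 228 z 0.1647 [ 530.2 -370.9] [18.3 17.8] 85.42 px 313 328 39 56
b1 165 z 0.1645 [ 543.1 -203.7] [17.8 18.4] 36.73 px 313 327 180 194
deck plane slope [ 0.00562157 -0.0011934   0.06035654]
from [ 0.5461 -0.2258  0.4215] [-1.7989e+02  2.0000e-02 -9.4310e+01]
[60.5, 0.5, 121.5] [-0.02, 0.0, 0.01] rows 2.7
topdeck 131 z 0.0586 [ 531.4 -137.4] [ 10.4 110.2] 87.61 px 404 408 207 247
```

The deck top is at 60.4 mm, level, and concentric with the tray (540.9, −286.5): seated flush. Now to the cups, swinging the wrist to yaw −4.35° and measuring both on the way.

Run:
```python
from h import *
plan([((.50,-.15,.39),Rd(-64)),((.45,-.07,.35),Rd(-34)),((.40,0,.31),Rd(-4.35))])
```

```text
from [ 0.5457 -0.2259  0.4201] [ 1.7996e+02  3.0000e-02 -9.4340e+01]
[-72.2, 51.3, 30.1] [0.01, 0.01, -6.07] rows 3.5
[-93.8, 9.9, 40.0] [-0.0, 0.0, -6.0] rows 3.5
[-80.6, -30.1, 40.0] [-0.0, 0.0, -5.93] rows 3.5
```

Emit:
arm_command([
  {"translation":[-18,13,8],"rotation":[0,0,-1.5],"claw":87},
  {"translation":[-36,26,15],"rotation":[0,0,-3],"claw":87},
  {"translation":[-54,39,22],"rotation":[0,0,-4.5],"claw":87},
  {"translation":[-72,51,30],"rotation":[0,0,-6],"claw":87},
])

```text
clock: 18.95
tool_pos: [0.4993, -0.1502, 0.3886]
orientation: [179.8, 0.1, -64.1]
force: [0.4, -0.1, 1.0]
opening: 0.0875
gripper_force: 0.0
```

Emit:
arm_command([
  {"translation":[-24,3,10],"rotation":[0,0,-1.5],"claw":87},
  {"translation":[-47,5,20],"rotation":[0,0,-3],"claw":87},
  {"translation":[-70,8,30],"rotation":[0,0,-4.5],"claw":87},
  {"translation":[-94,10,40],"rotation":[0,0,-6],"claw":87},
])

```text
clock: 19.35
tool_pos: [0.4494, -0.0699, 0.3486]
orientation: [179.9, 0.1, -34.1]
force: [-0.1, 1.1, 0.4]
opening: 0.087
gripper_force: 0.0
```

Emit:
arm_command([
  {"translation":[-20,-8,10],"rotation":[0,0,-1.5],"claw":87},
  {"translation":[-40,-15,20],"rotation":[0,0,-3],"claw":87},
  {"translation":[-60,-22,30],"rotation":[0,0,-4.5],"claw":87},
  {"translation":[-80,-30,40],"rotation":[0,0,-6],"claw":87},
  {"translation":[-80,-30,40],"rotation":[0,0,-6],"claw":87},
])

```text
clock: 19.85
tool_pos: [0.3993, 0.0003, 0.3083]
orientation: [179.9, 0.2, -4.1]
force: [0.2, 0.0, -0.4]
opening: 0.087
gripper_force: 0.0
```

Emit:
arm_command([
  {"translation":[0,0,0],"rotation":[0,0,0],"claw":87},
  {"translation":[0,0,0],"rotation":[0,0,0],"claw":87},
])

```text
clock: 20.05
tool_pos: [0.4018, -0.0006, 0.3105]
orientation: [180.0, 0.0, -4.5]
force: [1.0, -0.2, 0.1]
opening: 0.0869
gripper_force: 0.0
```

Run:
```python
from h import *
T0=tool(); im,d,P,c=snap('wrist'); save(im,'w8.png'); print(T0[:3,3],ctrl.get_obs()['orientation'],ctrl.get_obs()['joint_pos'].round(1))
hsv=cv2.cvtColor(im,cv2.COLOR_RGB2HSV); z=P[...,2]; h=hsv[...,0]; S=(hsv[...,1]>100)&(z>.074)&(z<.088)
for n,a,b in(('green',50,85),('yellow',24,38),('orange',10,22)):
    m=S&(h>a)&(h<b)
    rect(P,m,n) if m.sum()>20 else print(n,m.sum())
plan([((.542,.0097,.16),Rd(-4.35)),((.542,.0097,.041),Rd(-4.35))])
```

```text
[ 0.40176815 -0.00059111  0.3105375 ] [ 1.79969467e+02  3.37134203e-02 -4.46419903e+00] [ 28.4  -9.4 -22.3   0.  -77.1  57.1]
green 2120 z 0.0809 [542.6   9.2] [52.6 54.1] 85.71 px 271 319 20 74
yellow 1693 z 0.0811 [447.   -5.9] [52.7 52.9] 85.51 px 293 338 112 158
orange 1486 z 0.0811 [386.8  79.8] [52.3 53.5] 33.11 px 229 272 169 212
from [ 0.4019 -0.0006  0.3107] [ 1.7997e+02  3.0000e-02 -4.4600e+00]
[139.0, -21.2, 150.6] [0.01, 0.01, -0.02] rows 4.1
[0.0, -0.0, 119.0] [0.0, 0.0, 0.0] rows 2.4
```

Emit:
arm_command([
  {"translation":[35,-5,20],"rotation":[0,0,0],"claw":87},
  {"translation":[70,-10,50],"rotation":[0,0,0],"claw":87},
  {"translation":[105,-16,85],"rotation":[0,0,0],"claw":87},
  {"translation":[139.5,-21,120],"rotation":[0,0,0],"claw":87},
  {"translation":[139.5,-21,150],"rotation":[0,0,0],"claw":87},
])

```text
clock: 20.6
tool_pos: [0.5456, 0.0095, 0.1577]
orientation: [179.9, 0.1, -4.5]
force: [-1.8, -0.4, 0.2]
opening: 0.0871
gripper_force: 0.0
```

Emit:
arm_command([
  {"translation":[0,0,0],"rotation":[0,0,0],"claw":87},
  {"translation":[0,0,30],"rotation":[0,0,0],"claw":87},
  {"translation":[0,0,60],"rotation":[0,0,0],"claw":87},
  {"translation":[0,0,90],"rotation":[0,0,0],"claw":87},
  {"translation":[0,0,119],"rotation":[0,0,0],"claw":87},
])

```text
clock: 21.1
tool_pos: [0.5434, 0.0101, 0.043]
orientation: [-180.0, -0.2, -4.4]
force: [0.7, 0.6, 0.5]
opening: 0.0869
gripper_force: 0.0
```

Emit:
arm_command([
  {"translation":[0,0,0],"rotation":[0,0,0],"claw":87},
  {"translation":[0,0,0],"rotation":[0,0,0],"claw":75},
  {"translation":[0,0,0],"rotation":[0,0,0],"claw":65},
  {"translation":[0,0,0],"rotation":[0,0,0],"claw":55},
  {"translation":[0,0,0],"rotation":[0,0,0],"claw":50},
])

```text
clock: 21.6
tool_pos: [0.5431, 0.0105, 0.0434]
orientation: [-179.9, -0.1, -4.3]
force: [-0.4, -0.8, -0.4]
opening: 0.0606
gripper_force: 0.0
```

Emit:
arm_command([
  {"translation":[0,0,0],"rotation":[0,0,0],"claw":40},
  {"translation":[0,0,0],"rotation":[0,0,0],"claw":40},
  {"translation":[0,0,0],"rotation":[0,0,0],"claw":40},
])

```text
clock: 21.9
tool_pos: [0.5429, 0.0104, 0.043]
orientation: [-180.0, -0.1, -4.3]
force: [-2.4, 0.2, 6.6]
opening: 0.0568
gripper_force: 30.0
```

```bash
cat >> h.py <<'E'
RY=-4.35; u=R.from_euler('z',RY,degrees=True).apply([-.5,0,.866])
B1=np.array([.5428,-.2025,.155]); B2=np.array([.5299,-.371,.155])
def peg(b,k,off=.023): return b+u*(k-off)
E
python3 - <<'E'
from h import *
H=peg(B2,.115); F=peg(B2,0); print(H,F)
plan([((.543,.0104,.25),Rd(RY)),((.53,-.12,.27),Rd(RY,(12,RY))),((.505,-.25,.26),Rd(RY,(24,RY))),(H,Rd(RY,(30,RY))),(F,Rd(RY,(30,RY)))])
E
```

```text
[ 0.48403251 -0.36751095  0.234672  ] [ 0.54136687 -0.37187226  0.135082  ]
from [0.5429 0.0104 0.043 ] [-1.7998e+02 -8.0000e-02 -4.3400e+00]
[0.4, -0.1, -207.0] [-0.0, -0.02, 0.0] rows 4.1
[-3.1, 131.0, -20.0] [-0.0, 2.4, 0.0] rows 2.7
[-16.8, 131.5, 6.6] [-0.0, 2.4, 0.0] rows 2.7
[-21.3, 118.8, 18.3] [-0.0, 1.2, 0.0] rows 2.4
[0.0, 0.0, 115.0] [0.0, 0.0, 0.0] rows 2.3
```

Emit:
arm_command([
  {"translation":[0,0,-15],"rotation":[0,0,0],"claw":40},
  {"translation":[0,0,-50],"rotation":[0,0,0],"claw":40},
  {"translation":[0,0,-95],"rotation":[0,0,0],"claw":40},
  {"translation":[0,0,-140],"rotation":[0,0,0],"claw":40},
  {"translation":[0,0,-180],"rotation":[0,0,0],"claw":40},
])

```text
clock: 22.4
tool_pos: [0.5422, 0.0102, 0.2245]
orientation: [-180.0, -0.1, -4.3]
force: [1.4, 0.9, -1.1]
opening: 0.0567
gripper_force: 30.0
```

Emit:
arm_command([
  {"translation":[0,0,-20],"rotation":[0,0,0],"claw":40},
  {"translation":[0,0,-27],"rotation":[0,0,0],"claw":40},
])

```text
clock: 22.6
tool_pos: [0.5432, 0.0105, 0.2519]
orientation: [-179.9, -0.2, -4.3]
force: [0.6, 0.4, -1.5]
opening: 0.0562
gripper_force: 30.0
```

Emit:
arm_command([
  {"translation":[-0.5,20,-3],"rotation":[0,0.4,0],"claw":40},
  {"translation":[-1,47,-8],"rotation":[0,0.9,0],"claw":40},
  {"translation":[-2,75,-12],"rotation":[0,1.4,0],"claw":40},
  {"translation":[-2.5,103,-16],"rotation":[0,1.9,0],"claw":40},
  {"translation":[-3,131,-20],"rotation":[0,2.4,0],"claw":40},
])

```text
clock: 23.1
tool_pos: [0.5284, -0.121, 0.2677]
orientation: [180.0, -12.0, -4.3]
force: [0.2, -1.3, -1.2]
opening: 0.0559
gripper_force: 30.0
```

Emit:
arm_command([
  {"translation":[-3,27,1],"rotation":[0,0.5,0],"claw":40},
  {"translation":[-7,54,3],"rotation":[0,1,0],"claw":40},
  {"translation":[-10,80,4],"rotation":[0,1.5,0],"claw":40},
  {"translation":[-13,106,5],"rotation":[0,2,0],"claw":40},
  {"translation":[-17,131,6],"rotation":[0,2.4,0],"claw":40},
])

```text
clock: 23.6
tool_pos: [0.5027, -0.2503, 0.2579]
orientation: [-180.0, -24.0, -4.4]
force: [0.3, -0.5, -1.7]
opening: 0.0561
gripper_force: 30.0
```

Emit:
arm_command([
  {"translation":[-6,30,5],"rotation":[0,0.3,0],"claw":40},
  {"translation":[-12,65,10],"rotation":[0,0.7,0],"claw":40},
  {"translation":[-18,95,15],"rotation":[0,1,0],"claw":40},
  {"translation":[-21,118,18],"rotation":[0,1.2,0],"claw":40},
  {"translation":[-21,118,18],"rotation":[0,1.2,0],"claw":40},
])

```text
clock: 24.1
tool_pos: [0.4816, -0.3684, 0.2318]
orientation: [-179.9, -29.8, -4.6]
force: [-0.4, 0.3, -1.6]
opening: 0.0559
gripper_force: 30.0
```

Emit:
arm_command([
  {"translation":[0,0,0],"rotation":[0,0,0],"claw":40},
  {"translation":[0,0,0],"rotation":[0,0,0],"claw":40},
])

```text
clock: 24.3
tool_pos: [0.483, -0.3657, 0.2339]
orientation: [-180.0, -29.9, -4.4]
force: [0.9, 1.3, -0.8]
opening: 0.0562
gripper_force: 30.0
```

Run:
```python
from h import *
print(ctrl.get_obs()['joint_pos'].round(1))
plan([(peg(B2,0),Rd(RY,(30,RY)))])
im,d,P,c=snap('scene'); save(cv2.resize(im[60:220,180:380],None,fx=4,fy=4,interpolation=cv2.INTER_CUBIC),'s4.png')
```

```text
[-26.5   1.8 -21.9 -17.2 -39.5 122.9]
from [ 0.483  -0.3657  0.2339] [-179.96  -29.93   -4.36]
[1.5, 1.8, 114.9] [-0.01, 0.01, -0.0] rows 2.3
```

View pics/s4.png

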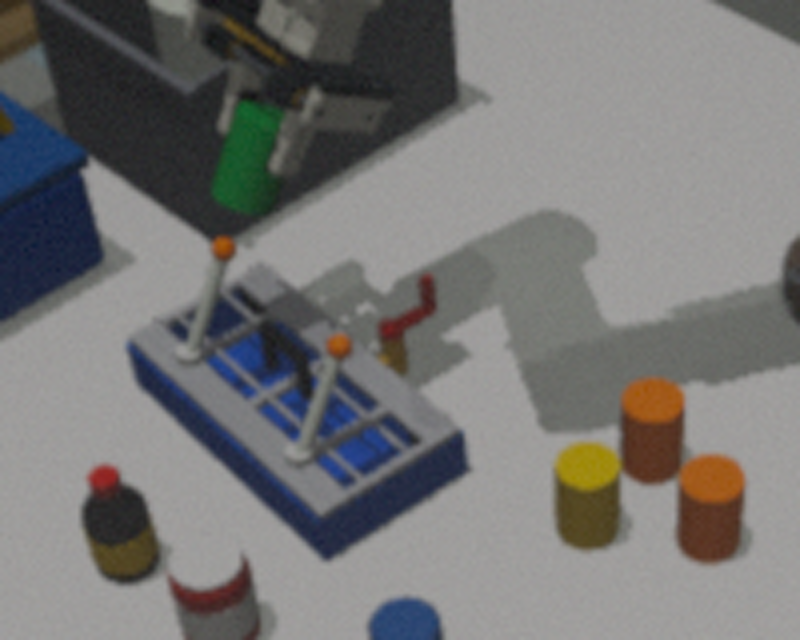

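The green cup sits over the −y ball (ball at (222,247), cup mouth at (245,205)), its axis along the peg. The rack looks flush. Inserting.

Emit:
arm_command([
  {"translation":[1.5,1.8,15],"rotation":[0,0,0],"claw":40},
  {"translation":[1.5,1.8,40],"rotation":[0,0,0],"claw":40},
  {"translation":[1.5,1.8,65],"rotation":[0,0,0],"claw":40},
  {"translation":[1.5,1.8,90],"rotation":[0,0,0],"claw":40},
  {"translation":[1.5,1.8,105],"rotation":[0,0,0],"claw":40},
])

```text
clock: 24.85
tool_pos: [0.5375, -0.3711, 0.1416]
orientation: [-179.9, -29.9, -4.3]
force: [-0.6, 0.1, -0.8]
opening: 0.0565
gripper_force: 30.0
```

Emit:
arm_command([
  {"translation":[0,0,2],"rotation":[0,0,0],"claw":40},
  {"translation":[0,0,4],"rotation":[0,0,0],"claw":40},
  {"translation":[0,0,6],"rotation":[0,0,0],"claw":40},
  {"translation":[0,0,6],"rotation":[0,0,0],"claw":40},
])

```text
clock: 25.25
tool_pos: [0.54, -0.3726, 0.1401]
orientation: [180.0, -30.1, -4.3]
force: [0.3, 0.2, -0.3]
opening: 0.056
gripper_force: 30.0
```

Emit:
arm_command([
  {"translation":[0,0,1],"rotation":[0,0,0],"claw":40},
  {"translation":[0,0,2],"rotation":[0,0,0],"claw":40},
  {"translation":[0,0,2],"rotation":[0,0,0],"claw":40},
])

```text
clock: 25.55
tool_pos: [0.5408, -0.3726, 0.1378]
orientation: [180.0, -30.0, -4.4]
force: [-0.4, 1.0, -0.6]
opening: 0.0562
gripper_force: 30.0
```

Emit:
arm_command([
  {"translation":[0,0,1.5],"rotation":[0,0,0],"claw":40},
  {"translation":[0,0,1.5],"rotation":[0,0,0],"claw":40},
])

```text
clock: 25.75
tool_pos: [0.5416, -0.3726, 0.136]
orientation: [-180.0, -30.0, -4.4]
force: [-0.0, 0.3, -1.9]
opening: 0.0561
gripper_force: 30.0
```

Emit:
arm_command([
  {"translation":[0,0,1],"rotation":[0,0,0],"claw":40},
  {"translation":[0,0,1],"rotation":[0,0,0],"claw":40},
])

```text
clock: 25.95
tool_pos: [0.542, -0.3727, 0.1356]
orientation: [180.0, -30.0, -4.3]
force: [-2.8, 1.5, 3.3]
opening: 0.0562
gripper_force: 30.0
```

Emit:
arm_command([
  {"translation":[0,0,0.8],"rotation":[0,0,0],"claw":40},
  {"translation":[0,0,0.8],"rotation":[0,0,0],"claw":40},
])

```text
clock: 26.15
tool_pos: [0.5421, -0.3728, 0.1354]
orientation: [180.0, -30.0, -4.3]
force: [-7.5, 2.8, 9.3]
opening: 0.0559
gripper_force: 30.0
```

Contact right at the predicted depth, so it is home. Releasing and backing off along the peg axis.

Emit:
arm_command([
  {"translation":[0,0,-0.3],"rotation":[0,0,0],"claw":60},
  {"translation":[0,0,-0.3],"rotation":[0,0,0],"claw":70},
  {"translation":[0,0,-0.3],"rotation":[0,0,0],"claw":80},
  {"translation":[0,0,-0.3],"rotation":[0,0,0],"claw":87},
  {"translation":[0,0,-0.3],"rotation":[0,0,0],"claw":87},
])

```text
clock: 26.65
tool_pos: [0.5424, -0.3727, 0.1347]
orientation: [-180.0, -30.0, -4.4]
force: [0.4, 0.2, 0.0]
opening: 0.0847
gripper_force: 0.0
```

Emit:
arm_command([
  {"translation":[0,0,-5],"rotation":[0,0,0],"claw":87},
  {"translation":[0,0,-20],"rotation":[0,0,0],"claw":87},
  {"translation":[0,0,-50],"rotation":[0,0,0],"claw":87},
  {"translation":[0,0,-85],"rotation":[0,0,0],"claw":87},
  {"translation":[0,0,-120],"rotation":[0,0,0],"claw":87},
])

```text
clock: 27.15
tool_pos: [0.4812, -0.368, 0.2407]
orientation: [180.0, -30.0, -4.3]
force: [-0.4, 0.7, -1.0]
opening: 0.0871
gripper_force: 0.0
```

Run:
```python
from h import *
plan([((.47,-.27,.28),Rd(RY,(20,RY))),((.455,-.13,.26),Rd(RY,(8,RY))),((.447,-.0059,.20),Rd(RY)),((.447,-.0059,.042),Rd(RY))])
im,d,P,c=snap('scene'); hsv=cv2.cvtColor(im,cv2.COLOR_RGB2HSV)
m=(hsv[...,0]>50)&(hsv[...,0]<85)&(hsv[...,1]>90)&(P[...,1]<-.2)&(P[...,2]>.02); q=P[m]; print(len(q),q.mean(0),q.min(0),q.max(0))
im,d,P,c=snap('top'); hsv=cv2.cvtColor(im,cv2.COLOR_RGB2HSV)
m=(hsv[...,0]>50)&(hsv[...,0]<85)&(hsv[...,1]>90)&(P[...,1]<-.2)&(P[...,2]>.02); q=P[m]; print(len(q),q.mean(0),q.max(0)) if len(q) else 0
```

```text
from [ 0.4812 -0.368   0.2407] [179.96 -30.    -4.34]
[3.5, -96.8, -43.4] [0.01, -2.0, 0.0] rows 2.1
[-30.9, -138.5, 10.0] [0.0, -2.4, -0.0] rows 2.8
[-25.6, -123.1, 57.0] [-0.0, -1.6, -0.0] rows 2.8
[0.0, -0.0, 158.0] [0.0, 0.0, 0.0] rows 3.2
365 [ 0.54202108 -0.36759633  0.14722496] [ 0.37082524 -1.67897898  0.02368282] [ 0.75830041 -0.31297633  0.45499473]
678 [ 0.53499634 -0.3615103   0.15449063] [ 0.57228291 -0.32201088  0.25464097]
```

Cup stayed on its peg (mean around (0.54, −0.367, 0.15)). Going for the yellow cup.

Emit:
arm_command([
  {"translation":[1,-24,-15],"rotation":[0,-0.5,0],"claw":87},
  {"translation":[2,-48,-30],"rotation":[0,-1,0],"claw":87},
  {"translation":[3,-72,-38],"rotation":[0,-1.5,0],"claw":87},
  {"translation":[3.5,-97,-43],"rotation":[0,-2,0],"claw":87},
])

```text
clock: 27.65
tool_pos: [0.4708, -0.2696, 0.2796]
orientation: [179.9, -20.0, -4.4]
force: [0.6, -0.3, -1.1]
opening: 0.0871
gripper_force: 0.0
```

Emit:
arm_command([
  {"translation":[-7,-30,2],"rotation":[0,-0.5,0],"claw":87},
  {"translation":[-14,-60,4],"rotation":[0,-1,0],"claw":87},
  {"translation":[-20,-90,6],"rotation":[0,-1.5,0],"claw":87},
  {"translation":[-26,-115,8],"rotation":[0,-2,0],"claw":87},
  {"translation":[-31,-138.5,10],"rotation":[0,-2.4,0],"claw":87},
])

```text
clock: 28.15
tool_pos: [0.4558, -0.1289, 0.2584]
orientation: [180.0, -8.0, -4.3]
force: [-0.4, -0.3, 0.1]
opening: 0.0868
gripper_force: 0.0
```

Emit:
arm_command([
  {"translation":[-7,-35,12],"rotation":[0,-0.5,0],"claw":87},
  {"translation":[-14,-70,26],"rotation":[0,-1,0],"claw":87},
  {"translation":[-21,-100,42],"rotation":[0,-1.4,0],"claw":87},
  {"translation":[-25.6,-123,57],"rotation":[0,-1.6,0],"claw":87},
  {"translation":[-25.6,-123,57],"rotation":[0,-1.6,0],"claw":87},
])

```text
clock: 28.65
tool_pos: [0.4474, -0.0044, 0.1963]
orientation: [179.9, 0.2, -4.3]
force: [-0.0, 0.3, 0.9]
opening: 0.0871
gripper_force: 0.0
```

Emit:
arm_command([
  {"translation":[0,0,0],"rotation":[0,0,0],"claw":87},
  {"translation":[0,0,0],"rotation":[0,0,0],"claw":87},
])

```text
clock: 28.85
tool_pos: [0.4485, -0.0064, 0.1986]
orientation: [-180.0, -0.1, -4.4]
force: [-0.4, -0.5, 0.2]
opening: 0.0869
gripper_force: 0.0
```

Run:
```python
from h import *
plan([((.447,-.0059,.042),Rd(RY))]); print(ctrl.get_obs()['joint_pos'].round(1))
im,d,P,c=snap('top'); hsv=cv2.cvtColor(im,cv2.COLOR_RGB2HSV); h=hsv[...,0]
for n,a,b in(('green',50,85),('yellow',24,38)):
    m=(h>a)&(h<b)&(hsv[...,1]>90)&(P[...,0]<.7)&(P[...,0]>.3)&(P[...,2]>.02)&(P[...,2]<.3)&(P[...,1]<.1)&(P[...,1]>-.5); q=P[m]; print(n,len(q),q.mean(0),q.max(0)) if m.any() else print(n,0)
```

```text
from [ 0.4485 -0.0064  0.1986] [-1.7999e+02 -8.0000e-02 -4.3700e+00]
[-1.7, -0.4, 156.6] [-0.0, -0.02, -0.0] rows 3.1
[ 24.5  -0.1 -29.    0.  -61.   61.1]
green 677 [ 0.53508367 -0.36184775  0.15367463] [ 0.57225362 -0.34098725  0.17899768]
yellow 8 [ 0.45063673 -0.27706802  0.02769515] [ 0.46038768 -0.27396555  0.03536209]
```

Emit:
arm_command([
  {"translation":[-1.7,-0.4,35],"rotation":[0,0,0],"claw":87},
  {"translation":[-1.7,-0.4,70],"rotation":[0,0,0],"claw":87},
  {"translation":[-1.7,-0.4,105],"rotation":[0,0,0],"claw":87},
  {"translation":[-1.7,-0.4,135],"rotation":[0,0,0],"claw":87},
  {"translation":[-1.7,-0.4,156.5],"rotation":[0,0,0],"claw":87},
])

```text
clock: 29.4
tool_pos: [0.4462, -0.0064, 0.0402]
orientation: [180.0, 0.0, -4.4]
force: [0.4, 0.4, 0.1]
opening: 0.0868
gripper_force: 0.0
```

Emit:
arm_command([
  {"translation":[0,0,0],"rotation":[0,0,0],"claw":87},
  {"translation":[0,0,0],"rotation":[0,0,0],"claw":75},
  {"translation":[0,0,0],"rotation":[0,0,0],"claw":65},
  {"translation":[0,0,0],"rotation":[0,0,0],"claw":55},
  {"translation":[0,0,0],"rotation":[0,0,0],"claw":50},
])

```text
clock: 29.9
tool_pos: [0.4473, -0.0052, 0.0423]
orientation: [-179.9, -0.1, -4.4]
force: [0.7, 0.9, 0.0]
opening: 0.0606
gripper_force: 0.0
```

Emit:
arm_command([
  {"translation":[0,0,0],"rotation":[0,0,0],"claw":40},
  {"translation":[0,0,0],"rotation":[0,0,0],"claw":40},
  {"translation":[0,0,0],"rotation":[0,0,0],"claw":40},
])

```text
clock: 30.2
tool_pos: [0.4472, -0.0053, 0.0421]
orientation: [-180.0, -0.1, -4.3]
force: [-1.5, -0.9, 7.8]
opening: 0.0562
gripper_force: 30.0
```

Emit:
arm_command([
  {"translation":[0,0,-15],"rotation":[0,0,0],"claw":40},
  {"translation":[0,0,-50],"rotation":[0,0,0],"claw":40},
  {"translation":[0,0,-95],"rotation":[0,0,0],"claw":40},
  {"translation":[0,0,-140],"rotation":[0,0,0],"claw":40},
  {"translation":[0,0,-180],"rotation":[0,0,0],"claw":40},
])

```text
clock: 30.7
tool_pos: [0.4464, -0.0055, 0.2237]
orientation: [-180.0, -0.1, -4.3]
force: [1.7, 0.7, -0.7]
opening: 0.0563
gripper_force: 30.0
```

Emit:
arm_command([
  {"translation":[0,0,-20],"rotation":[0,0,0],"claw":40},
  {"translation":[0,0,-27],"rotation":[0,0,0],"claw":40},
])

```text
clock: 30.9
tool_pos: [0.4474, -0.0051, 0.2508]
orientation: [-179.9, -0.2, -4.3]
force: [0.5, -0.1, -1.1]
opening: 0.0564
gripper_force: 30.0
```

Run:
```python
from h import *
o=.023
H=peg(B1,.115,o); F=peg(B1,0,o); print(H,F)
plan([((.475,-.08,.27),Rd(RY,(12,RY))),(H+[0,.02,.02],Rd(RY,(26,RY))),(H,Rd(RY,(30,RY))),(F,Rd(RY,(30,RY)))])
```

```text
[ 0.49693251 -0.19901095  0.234672  ] [ 0.55426687 -0.20337226  0.135082  ]
from [ 0.4474 -0.0051  0.2508] [-179.89   -0.23   -4.35]
[33.2, 72.5, -19.2] [-0.02, 2.35, -0.0] rows 1.6
[25.6, 97.1, 21.1] [0.0, 2.8, 0.0] rows 2.1
[-7.4, 19.9, 18.6] [-0.0, 0.8, 0.0] rows 0.6
[0.0, -0.0, 115.0] [0.0, 0.0, 0.0] rows 2.3
```

Emit:
arm_command([
  {"translation":[5,12,-4],"rotation":[0,0.4,0],"claw":40},
  {"translation":[12,27,-8],"rotation":[0,0.9,0],"claw":40},
  {"translation":[19,42,-12],"rotation":[0,1.4,0],"claw":40},
  {"translation":[26,57,-16],"rotation":[0,1.9,0],"claw":40},
  {"translation":[33,72,-19],"rotation":[0,2.35,0],"claw":40},
])

```text
clock: 31.4
tool_pos: [0.4733, -0.0809, 0.2658]
orientation: [179.9, -11.8, -4.3]
force: [0.4, -0.0, -0.8]
opening: 0.0565
gripper_force: 30.0
```

Emit:
arm_command([
  {"translation":[5,19,4],"rotation":[0,0.6,0],"claw":40},
  {"translation":[10,39,8],"rotation":[0,1.2,0],"claw":40},
  {"translation":[15,58,12],"rotation":[0,1.7,0],"claw":40},
  {"translation":[20,78,17],"rotation":[0,2.3,0],"claw":40},
  {"translation":[25.6,97,21],"rotation":[0,2.8,0],"claw":40},
])

```text
clock: 31.9
tool_pos: [0.4944, -0.1799, 0.2498]
orientation: [180.0, -25.8, -4.3]
force: [-0.3, 0.3, -0.5]
opening: 0.056
gripper_force: 30.0
```

Emit:
arm_command([
  {"translation":[-4,10,9],"rotation":[0,0.4,0],"claw":40},
  {"translation":[-7.4,20,18],"rotation":[0,0.8,0],"claw":40},
  {"translation":[-7.4,20,18],"rotation":[0,0.8,0],"claw":40},
  {"translation":[-7.4,20,18],"rotation":[0,0.8,0],"claw":40},
])

```text
clock: 32.3
tool_pos: [0.4946, -0.1992, 0.2314]
orientation: [180.0, -29.6, -4.4]
force: [0.8, 0.7, -0.8]
opening: 0.0563
gripper_force: 30.0
```

Run:
```python
from h import *
print(ctrl.get_obs()['joint_pos'].round(1))
plan([(peg(B1,0),Rd(RY,(30,RY)))])
```

```text
[  1.1  -9.3 -41.8   5.9 -28.1  80. ]
from [ 0.4946 -0.1992  0.2314] [179.97 -29.62  -4.38]
[4.4, -0.4, 113.3] [0.01, 0.08, -0.01] rows 2.3
```

Emit:
arm_command([
  {"translation":[4,0,15],"rotation":[0,0.08,0],"claw":40},
  {"translation":[4,0,40],"rotation":[0,0.08,0],"claw":40},
  {"translation":[4,0,65],"rotation":[0,0.08,0],"claw":40},
  {"translation":[4,0,90],"rotation":[0,0.08,0],"claw":40},
  {"translation":[4,0,105],"rotation":[0,0.08,0],"claw":40},
])

```text
clock: 32.8
tool_pos: [0.5518, -0.2023, 0.1419]
orientation: [180.0, -30.1, -4.3]
force: [0.3, -0.0, -0.9]
opening: 0.0566
gripper_force: 30.0
```

Emit:
arm_command([
  {"translation":[0,0,2],"rotation":[0,0,0],"claw":40},
  {"translation":[0,0,4],"rotation":[0,0,0],"claw":40},
  {"translation":[0,0,5],"rotation":[0,0,0],"claw":40},
  {"translation":[0,0,5],"rotation":[0,0,0],"claw":40},
])

```text
clock: 33.2
tool_pos: [0.5538, -0.203, 0.14]
orientation: [180.0, -30.2, -4.3]
force: [0.3, 0.5, -1.0]
opening: 0.0562
gripper_force: 30.0
```

Emit:
arm_command([
  {"translation":[0,0,1.5],"rotation":[0,0,0],"claw":40},
  {"translation":[0,0,1.5],"rotation":[0,0,0],"claw":40},
  {"translation":[0,0,1.5],"rotation":[0,0,0],"claw":40},
])

```text
clock: 33.5
tool_pos: [0.5543, -0.2032, 0.138]
orientation: [-180.0, -30.2, -4.4]
force: [0.9, -0.5, -1.4]
opening: 0.0564
gripper_force: 30.0
```

Emit:
arm_command([
  {"translation":[0,0,1.2],"rotation":[0,0,0],"claw":40},
  {"translation":[0,0,1.2],"rotation":[0,0,0],"claw":40},
])

```text
clock: 33.7
tool_pos: [0.5548, -0.2032, 0.1366]
orientation: [180.0, -30.1, -4.4]
force: [-0.7, 0.4, -0.6]
opening: 0.0561
gripper_force: 30.0
```

Emit:
arm_command([
  {"translation":[0,0,1.2],"rotation":[0,0,0],"claw":40},
  {"translation":[0,0,1.2],"rotation":[0,0,0],"claw":40},
])

```text
clock: 33.9
tool_pos: [0.5554, -0.2033, 0.1354]
orientation: [180.0, -30.1, -4.4]
force: [-0.1, -1.1, -0.7]
opening: 0.0561
gripper_force: 30.0
```

Emit:
arm_command([
  {"translation":[0,0,0.8],"rotation":[0,0,0],"claw":40},
  {"translation":[0,0,0.8],"rotation":[0,0,0],"claw":40},
])

```text
clock: 34.1
tool_pos: [0.5558, -0.2033, 0.1349]
orientation: [180.0, -30.1, -4.4]
force: [-0.7, 0.6, 0.8]
opening: 0.0565
gripper_force: 30.0
```

Emit:
arm_command([
  {"translation":[0,0,0.8],"rotation":[0,0,0],"claw":40},
  {"translation":[0,0,0.8],"rotation":[0,0,0],"claw":40},
])

```text
clock: 34.3
tool_pos: [0.556, -0.2034, 0.1347]
orientation: [180.0, -30.2, -4.4]
force: [-7.2, 2.1, 8.3]
opening: 0.0565
gripper_force: 30.0
```

Emit:
arm_command([
  {"translation":[0,0,0.5],"rotation":[0,0,0],"claw":40},
  {"translation":[0,0,0.5],"rotation":[0,0,0],"claw":40},
])

```text
clock: 34.5
tool_pos: [0.5564, -0.2035, 0.1346]
orientation: [180.0, -30.2, -4.4]
force: [-9.5, 2.8, 10.6]
opening: 0.0562
gripper_force: 30.0
```

Contact at full depth. Releasing, backing off and checking.

Emit:
arm_command([
  {"translation":[0,0,-0.5],"rotation":[0,0,0],"claw":60},
  {"translation":[0,0,-0.5],"rotation":[0,0,0],"claw":70},
  {"translation":[0,0,-0.5],"rotation":[0,0,0],"claw":80},
  {"translation":[0,0,-0.5],"rotation":[0,0,0],"claw":87},
  {"translation":[0,0,-0.5],"rotation":[0,0,0],"claw":87},
])

```text
clock: 35.0
tool_pos: [0.5563, -0.2033, 0.1341]
orientation: [180.0, -30.1, -4.4]
force: [0.9, -0.8, 0.5]
opening: 0.0847
gripper_force: 0.0
```

Emit:
arm_command([
  {"translation":[0,0,-5],"rotation":[0,0,0],"claw":87},
  {"translation":[0,0,-20],"rotation":[0,0,0],"claw":87},
  {"translation":[0,0,-50],"rotation":[0,0,0],"claw":87},
  {"translation":[0,0,-85],"rotation":[0,0,0],"claw":87},
  {"translation":[0,0,-115],"rotation":[0,0,0],"claw":87},
])

```text
clock: 35.5
tool_pos: [0.4979, -0.1986, 0.2352]
orientation: [-180.0, -30.2, -4.3]
force: [0.3, -0.1, 1.0]
opening: 0.087
gripper_force: 0.0
```

Emit:
arm_command([
  {"translation":[0,-40,-20],"rotation":[0,-0.8,0],"claw":87},
  {"translation":[0,-80,-40],"rotation":[0,-1.6,0],"claw":87},
  {"translation":[0,-120,-50],"rotation":[0,-2.4,0],"claw":87},
  {"translation":[0,-160,-50],"rotation":[0,-3.2,0],"claw":87},
  {"translation":[0,-200,-50],"rotation":[0,-4,0],"claw":87},
])

```text
clock: 36.0
tool_pos: [0.4881, 0.0045, 0.2784]
orientation: [-179.9, -10.1, -4.3]
force: [1.0, -1.2, -0.3]
opening: 0.0872
gripper_force: 0.0
```

Run:
```python
from h import *
o=ctrl.get_obs(); print(o['tool_pos'],o['clock'])
for n in('scene','top'):
    im,d,P,c=snap(n); hsv=cv2.cvtColor(im,cv2.COLOR_RGB2HSV); h=hsv[...,0]; z=P[...,2]
    B=(P[...,0]>.36)&(P[...,0]<.66)&(P[...,1]<-.11)&(P[...,1]>-.46)
    for k,a,b in(('green',50,85),('yellow',24,38)):
        m=B&(h>a)&(h<b)&(hsv[...,1]>90)&(z>.08); q=P[m]; print(n,k,len(q),q.mean(0).round(4),q.min(0).round(4),q.max(0).round(4))
    if n=='scene': a=cv2.resize(im[90:220,180:380],(800,520),interpolation=cv2.INTER_CUBIC)
    else: 
        rect(P,B&(z>.05)&(z<.07),'deck'); rect(P,B&(h<8)&(hsv[...,1]>130)&(z>.075)&(z<.1),'post')
save(a,'fin.png')
```

```text
[0.48813838 0.00449219 0.27842384] 36.0
scene green 359 [ 0.5432 -0.36    0.1451] [ 0.4967 -0.3997  0.0933] [ 0.5734 -0.3415  0.1809]
scene yellow 5 [ 0.5384 -0.1957  0.1684] [ 0.5263 -0.2091  0.1542] [ 0.5574 -0.1787  0.1763]
top green 670 [ 0.5355 -0.3613  0.1547] [ 0.5009 -0.3983  0.0912] [ 0.5725 -0.3411  0.1783]
top yellow 368 [ 0.5396 -0.2009  0.1684] [ 0.5136 -0.2276  0.1575] [ 0.5675 -0.1747  0.1787]
deck 3209 z 0.0601 [ 544.6 -284.5] [300.6 160.1] 85.65 px 405 514 190 253
post 21 z 0.0854 [ 383.7 -272.7] [11.7 10.6] 63.0 px 459 464 279 283Traceback (most recent call last):
  File "<stdin>", line 11, in <module>
  File "h.py", line 21, in save
    def save(im,n): cv2.imwrite('pics/'+n,cv2.cvtColor(im,cv2.COLOR_RGB2BGR))
                                          ~~~~~~~~~~~~^^^^^^^^^^^^^^^^^^^^^^
cv2.error: OpenCV(4.12.0) /io/opencv/modules/imgproc/src/color.simd_helpers.hpp:94: error: (-2:Unspecified error) in function 'cv::impl::{anonymous}::CvtHelper<VScn, VDcn, VDepth, sizePolicy>::CvtHelper(cv::InputArray, cv::OutputArray, int) [with VScn = cv::impl::{anonymous}::Set<1>; VDcn = cv::impl::{anonymous}::Set<3, 4>; VDepth = cv::impl::{anonymous}::Set<0, 2, 5>; cv::impl::{anonymous}::SizePolicy sizePolicy = cv::impl::<unnamed>::NONE; cv::InputArray = const cv::_InputArray&; cv::OutputArray = const cv::_OutputArray&]'
> Unsupported depth of input image:
>     'VDepth::contains(depth)'
> where
>     'depth' is 6 (CV_64F)
```

Run:
```python
from h import *
im,_,_,_=snap('scene'); save(cv2.resize(im[90:220,180:380],(800,520),interpolation=cv2.INTER_CUBIC),'fin.png')
```

```text
(no output)
```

View pics/fin.png

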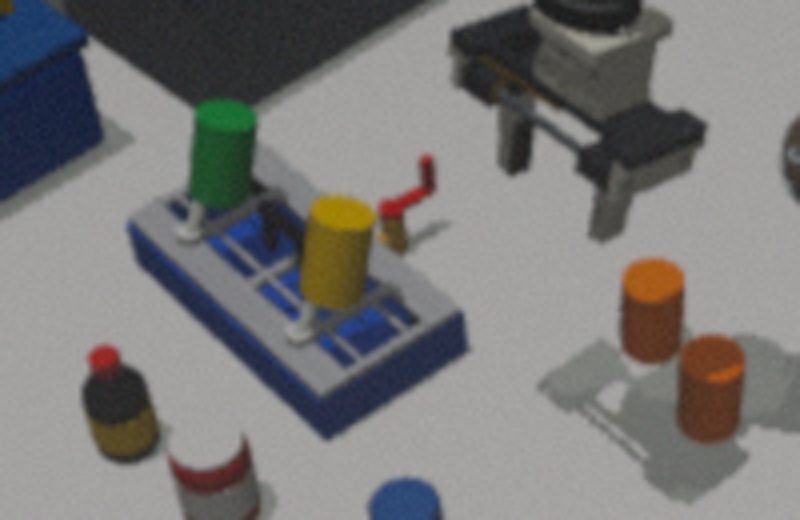

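Final image: green (222,155) and yellow (337,250) hang mouth down on the two pegs. The rack is flush on the tray, the lever points straight out, and the gripper is clear. The measurements agree: deck at 60.1 mm, and both cups' highest points at 178 to 179 mm.

```bash
python3 -c "
from plant import ctrl
print(ctrl.close_job())"
```

```text
the job is handed in; nothing more can be done
None
```

The job is done and handed in at about 36 s: the tap is fully open, the rack sits flush in the tray, and the green and yellow cups hang fully home on the two pegs with the gripper clear.

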